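# Couple a direct shear box to its load cell

### The arm

A 6-joint arm with a two-finger parallel gripper is mounted at the origin on the work surface. World frame = base frame: x ahead of the robot, y to its left, z up, the work surface at z = 0. Lengths are in mm, angles in rad, forces in N, time in s.
With the tool pointing down it reaches from about 375 to 925 mm from the base axis. Payload 5.7 kg.
Tool frame: the origin (TCP) lies at the very end of the fingers, on their centre line; the grasp point (between the pads) lies 19 mm behind it; x points along the fingers, z is the direction in which the jaws open and shut, and the axes are right-handed (so a half turn about x gives the same grasp; the last joint's range is limited). The gripper opens to 88 mm and grips with 3 to 60 N. Pads are 20 mm wide; open, the fingers measure 115 mm over their backs; the gripper's body (75 mm by 178 mm) begins 61 mm behind the grasp point.
Start: joints at [1.042, 0.359, 1.51, -0, 1.272, -0.115], TCP at [241.244, 549.33, 222.623] pointing down, gripper open.
Joint ranges: [-2.97, 2.97], [-1.01, 2.36], [0.21, 2.38], [-0.96, 4.11], [0.2, 2.71], [-2.98, 2.98]. Speed limits (rad/s): [2.39, 2.39, 3.14, 3.14, 3.14, 3.14].

### API

Orientations are given as a unit quaternion [w, x, y, z].
In Python, from cell import manip, viewer gives the robot as it stands.
- The arm moves only by the tool arm_command, never from a script. Its argument "commands" is a list of rows, each an object with "slide": the shift along the tool's x, y, z in cm, a list of three; "delta_rot": the turn, a rotation vector about the tool's x, y, z in rad, a list of three; "jaw": the closure in counts, from 0 (fully open) to 255 (shut). A call has 1 to 12 rows; each row is the pose to reach, as a shift and turn from the pose measured when the call began, along the tool's axes at that moment; what a row does not reach only later rows make up. A row lasts 1/12 s, in which the tool goes at most 41.7 mm and 7.16 degrees, less where a joint would pass 70% of its speed; a pose out of reach is approached as far as the arm can. A call with a gripper value outside its range is refused whole. The fingers move at their own pace and stop on an object; the grip force is fixed at half the most. Time passes only in rows, so rows that repeat a pose let the fingers close. It gives the time, the measured TCP pose, the force and the opening at its end, in the units of the state.
- manip.get_obs(): the state, without advancing time (a new reading comes with each control period).
- viewer.get_image(name): name is "scene" or "top" or "wrist"; returns the picture (400x640x3 uint8, red, green, blue); there is no depth.
- viewer.camera_info(name): a dict with "vertical_fov" (degrees; the focal length in pixels is half the picture's height over the tangent of half this angle, whatever the lens; pixels are square), "cx", "cy" (the principal point, pixels), "xyz" and "orientation" of the camera in the world; the wrist camera has in their place "tool_from_camera" (4x4, takes a point from camera to tool coordinates, whose origin is the TCP and whose axes are the tool frame's). Camera axes: x right, y down, z forward; pixel columns grow to the right and rows downward; lengths in mm; the calibration is good to about 2 mm. A picture is of the moment at which its call begins: read the wrist's pose just before it. camera_info takes no time and is no camera call.
- manip.hand_in(): hands the job in, once; it reports no verdict.
Trained networks look in the newest picture that a camera, given by its name, has taken for a name from the list of things; names that differ only in an ending like _2 or _b are one class to them, and where a whole thing is asked for, a point or a joint stands for the part that bears it (a point fixed in the world has none). Each returns a list of dicts, best first, with "score" (0 to 1); they miss things now and then, are a little off and sometimes report something else, mostly with a low value. They report only what shows in the picture. A call takes as long as a camera call.
- viewer.search_frame(camera, target): "uv" ([column, row] in pixels, amid what is visible of it).
The state is a dict: "clock": time; "qpos": joint angles; "dq": joint speeds; "effort": joint torques, N m; "tool_pos": TCP position; "tcp_rot": TCP orientation; "force": force on the tool from outside, world axes, zero at the start; "ft_torque": the same for the moment, N m; "gripper_width": opening from 0.0 (shut) to 1.0 (fully open).
Only numpy, scipy, OpenCV 4.12 (cv2) and the standard library are available. Lean on these libraries where they do the work, as an engineer would, in place of code of your own. Each camera call takes 0.05 s, during which the arm holds its last target.

### The job

Couple the shear box to the load cell of the bench shear machine: run the carriage along its rails until the eye of its arm is fully home in the fork, then take the coupling pin (the one with the square grip) out of the pin block and push it through fork and eye from the side facing away from the robot, until its grip is flush against the fork, and let go. The pin stands upright in the block but goes in level: the clear black mat is the place to lay it down and take it again across its grip. Leave everything else where it is.

Things in the scene. Friction and masses are not known exactly. Their poses are not given: they have to be found in the camera images.
- carriage (a joint): How far (m) the carriage stands back from home: 0 = fully home at its end stop, where the bore of the eye lines up with the bores of the fork; 0.025 to 0.065 at the start, 0.080 at most. The carriage slides level on two rails along +y of fork_mouth to go home. It needs about 3 N to move and stays where it is left.
- carriage_back (a point): Middle of the outside of the carriage's back wall (end away from the fork), 104 mm above the table, 38 mm above the machine's bed; moves with the carriage. Carriage: open aluminium bath 130 x 140 x 36 mm, walls 8 mm, rim 12 mm above this point, a square brass shear box in it. Push here along own +y (axes as fork_mouth). 50 mm or more is free behind it, up to the drive ram.
- eye (a point): Centre of the 10 mm bore in the eye, the end of the flat steel arm (14 mm thick, 22 mm high) that juts from the shear box towards the fork; moves with the carriage. At home it lies in the middle of the fork's slot, 19 mm behind fork_mouth.
- fork_mouth (a point): Centre of the fork's bore on its face turned away from the robot, 130 mm above the table, fixed. Own x = level, out of the bore, away from the robot (the pin goes in along -x); y = along the rails, from carriage to load cell; z up. Steel fork 38 mm across x, 30 mm high: two 10 mm tines, 18 mm slot; 10 mm bore through both tines and the eye. A transducer blocks the bore's other end to pins.
- machine: Blue bench shear machine, fixed; origin on the table under the fork's bore, axes as fork_mouth. Bed 190 mm wide (x), from y = -0.51 to 0.15 m, top 66 mm above the table; the bed before the fork's mouth is bare. Fork and load cell stand up to 156 mm high, the end block at y = 0.118 to 0.144 m is 164 mm high, the drive unit at y = -0.37 to -0.51 m is 148 mm high.
- coupling_pin: Steel pin, about 60 g. Origin at the tip's centre; own z from tip to grip. Round shank 8 mm across, z = 0 to 48 mm, the first 7 mm tapering to 4 mm at the tip; square grip 14 x 14 mm, sides along own x and y, z = 48 to 84 mm. Starts upright in a hole of the block, only the grip above it. Laid down it rests on a side of the grip, axis level, 7 mm above the surface.
- pin_seat (a point): Point on the pin's axis at the grip's shoulder, 48 mm from the tip. Must end at fork_mouth.
- pin_block: Fixed wooden block 46 x 140 x 50 mm, origin at the centre of its underside, own y along the row of three 10 mm through holes at y = -45, 0 and 45 mm. The coupling pin stands in any one of them; the others hold lock pins.
- mat: Fixed black rubber mat 130 (own x) x 200 (own y) x 3 mm, origin at the centre of its underside; nothing lies on it: the place to lay the pin down.
- lock_pin_a: Lock pin, not needed: round head 17 mm across, 16 mm high, standing in the block. Origin at its tip, 40 mm below the head.
- lock_pin_b: Second lock pin, the same.
- cutter_ring: Steel specimen ring 74 mm across, 22 mm high, bystander.
- moisture_tin: Round aluminium tin 67 mm across, 40 mm high, bystander.
- spatula: Spatula 200 mm long, bystander.
- screwdriver: Screwdriver 180 mm long, bystander.
- wash_bottle: White bottle 64 mm across, 160 mm high, bystander.
- slotted_weight: Dark steel disc 80 mm across, 14 mm thick, with a slot, bystander.

How it is judged (in metres and radians):
On the way, in this order (a step that is already met when the one before it is completed fails the run):
1. the carriage is run home, its eye in the fork (value of joint carriage below 0.004 m), for 0.2 s.
2. the coupling pin is through fork and eye with its grip against the fork (distance between pin_seat and fork_mouth below 0.004 m and angle between the z axis of coupling_pin and the x axis of fork_mouth, either way round below 0.12 rad), for 0.2 s.
At the end, for the whole second after the job is handed in: The carriage is within 4 mm of home and the coupling pin is through fork and eye from the side away from the robot, its shoulder within 4 mm of the mouth of the bore, its axis within 0.12 rad of the bore's, at rest and released (all of step 2 and value of joint carriage below 0.004 m and linear speed of coupling_pin below 0.01 m/s); the robot touches nothing.
It fails at once if one of the other things on the table, or a lock pin in the block, is moved by more than 30 mm (distance of any of cutter_ring, moisture_tin, spatula, screwdriver, wash_bottle, slotted_weight, lock_pin_a, lock_pin_b from where it was at the start of the episode above 0.03 m).
It also fails if it takes over 72 s, if anything falls off the work surface, if the arm or the gripper's body presses on something with over 40 N, if the wrist force passes 120 N, or if a joint passes its speed limit or range.

## Working session

There is one attempt and no reset: what is moved stays moved. The work goes in short steps, Python scripts to look and compute and a tool call to move; the robot and the scene stay as the last step left them, time stands still between calls to the robot, and variables do not carry over. Pictures are saved under pics/ and viewed, and the job is handed in when it is done.

Besides the shell and the picture viewer there is one more tool, called after "Call:" as name(argument=value, ...), one argument or row to a line, values as JSON. arm_command: Moves the arm, as the interface text tells. Its arguments: {"type":"object","properties":{"commands":{"type":"array"}},"required":["commands"]}

```bash
ls; mkdir -p pics; python3 - <<'E'
from cell import manip, viewer
import cv2
print(manip.get_obs())
for n in ["scene","top","wrist"]:
    print(n,viewer.camera_info(n))
    im=viewer.get_image(n); cv2.imwrite(f"pics/a_{n}.png",im[:,:,::-1])
for n in ["scene","top"]:
  for t in ["carriage","carriage_back","eye","machine","coupling_pin","pin_block","mat","lock_pin_a","cutter_ring","moisture_tin","wash_bottle"]:
    r=viewer.search_frame(n,t); print(n,t,[(d['uv'],round(d['score'],2)) for d in r][:3])
E
```

```text
pics
{'clock': 0.0, 'qpos': array([ 1.04190334e+00,  3.59497523e-01,  1.51139621e+00, -5.57887899e-05,
        1.27251272e+00, -1.15105441e-01]), 'dq': array([ 8.69820666e-04, -2.34573321e-04,  6.74026127e-04,  9.07106611e-05,
       -1.91157641e-04, -1.23721022e-03]), 'effort': array([-2.07338118e-03, -5.15394080e+01, -2.70724279e+01,  6.71648677e-02,
        3.50710284e-02, -1.21116714e-04]), 'tool_pos': array([240.93172327, 548.75960974, 221.82784066]), 'tcp_rot': array([ 0.59147867, -0.38693462,  0.59260911,  0.38632761]), 'force': array([ 0.18844107, -0.17445534,  0.05258648]), 'ft_torque': array([0.01714632, 0.03930234, 0.05416127]), 'gripper_width': 0.9992585099069649}
scene {'vertical_fov': 57.11170744855173, 'cx': 313.7621260988064, 'cy': 199.94827851254885, 'xyz': array([1031.59036405,  522.0246533 ,  762.75722496]), 'orientation': array([-0.15869335,  0.38152412,  0.84396096, -0.34203166])}
top {'vertical_fov': 45.85111721592992, 'cx': 317.01999808595, 'cy': 202.79034255879998, 'xyz': array([ 474.12712124,  110.25060393, 1465.41776961]), 'orientation': array([-0.01604244, 
[... 795 characters left out ...]

scene lock_pin_a [([234.9, 155.6], 0.27)]
scene cutter_ring [([257.2, 292.8], 0.76), ([227.1, 141.3], 0.74)]
scene moisture_tin [([476.7, 264.7], 0.67)]
scene wash_bottle [([316.0, 305.2], 0.64), ([279.1, 134.8], 0.42), ([229.9, 143.1], 0.28)]
top carriage [([444.4, 205.7], 0.73)]
top carriage_back []
top eye [([439.3, 209.2], 0.77)]
top machine [([447.4, 206.6], 0.75)]
top coupling_pin []
top pin_block [([252.4, 189.1], 0.79)]
top mat [([259.8, 235.2], 0.86), ([250.2, 289.5], 0.69), ([254.7, 185.5], 0.3)]
top lock_pin_a [([248.9, 287.2], 0.71)]
top cutter_ring [([247.3, 288.2], 0.71), ([311.4, 121.3], 0.67)]
top moisture_tin [([190.2, 250.7], 0.75)]
top wash_bottle [([262.9, 134.2], 0.92)]
```

View pics/a_scene.png

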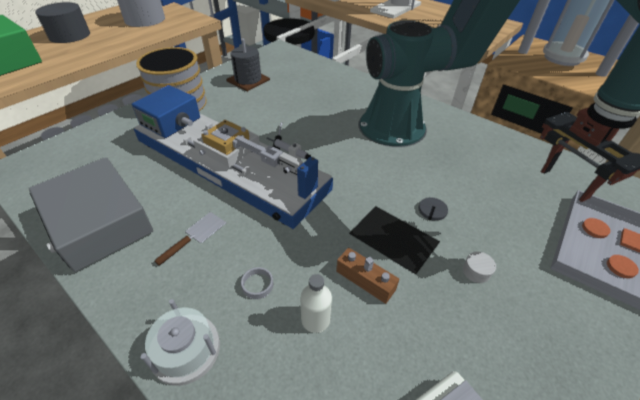

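View pics/a_top.png

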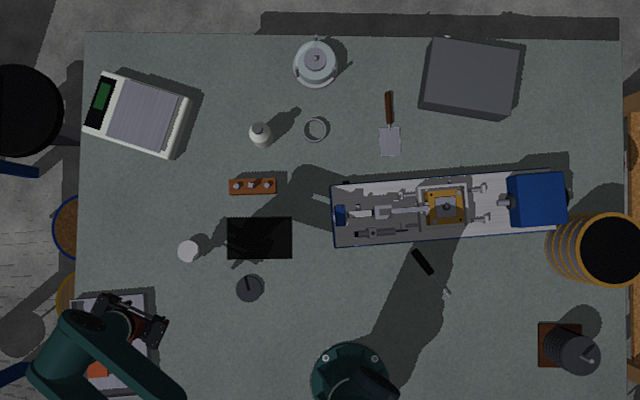

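View pics/a_wrist.png

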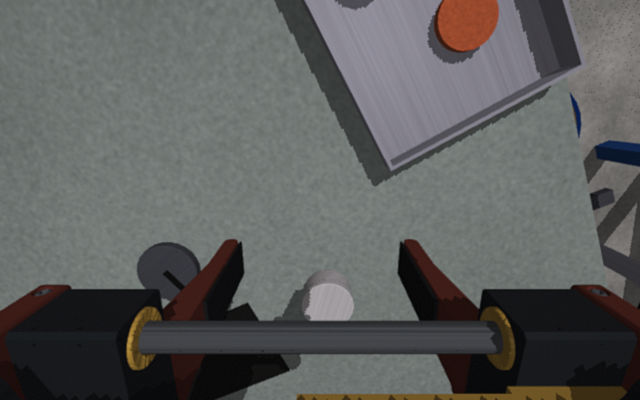

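```bash
cat > h.py <<'E'
import numpy as np, cv2
from scipy.spatial.transform import Rotation as R
from cell import manip, viewer
def q2r(q): return R.from_quat([q[1],q[2],q[3],q[0]])
def cam(n,obs=None):
    c=viewer.camera_info(n); f=200/np.tan(np.radians(c['vertical_fov']/2))
    if n=='wrist':
        T=np.array(c['tool_from_camera']); o=obs or manip.get_obs()
        Rt=q2r(o['tcp_rot']).as_matrix()
        return f,c['cx'],c['cy'],Rt@T[:3,:3],Rt@T[:3,3]+o['tool_pos']
    return f,c['cx'],c['cy'],q2r(c['orientation']).as_matrix(),np.array(c['xyz'])
def ray(C,uv):
    f,cx,cy,Rm,p=C
    d=Rm@np.array([(uv[0]-cx)/f,(uv[1]-cy)/f,1.]); return p,d/np.linalg.norm(d)
def atz(C,uv,z):
    p,d=ray(C,uv); return p+d*(z-p[2])/d[2]
def proj(C,X):
    f,cx,cy,Rm,p=C
    q=Rm.T@(np.asarray(X,float)-p); return np.array([f*q[0]/q[2]+cx,f*q[1]/q[2]+cy])
def tri(*rays):
    A=np.zeros((3,3));b=np.zeros(3)
    for p,d in rays:
        M=np.eye(3)-np.outer(d,d);A+=M;b+=M@p
    return np.linalg.solve(A,b)
def crop(src,dst,x0,y0,x1,y1,k,g=1.6):
    im=cv2.imread(src)[y0:y1,x0:x1]
    im=(255*(im/255.)**(1/g)).astype(np.uint8)
    cv2.imwrite(dst,cv2.resize(im,None,fx=k,fy=k,interpolation=cv2.INTER_CUBIC))
E
python3 - <<'E'
from h import *
crop('pics/a_top.png','pics/b1.png',320,160,580,260,3)
crop('pics/a_top.png','pics/b2.png',170,110,340,310,3)
crop('pics/a_scene.png','pics/b3.png',120,70,350,240,3)
crop('pics/a_scene.png','pics/b4.png',320,180,510,320,4)
E
```

```text
(no output)
```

View pics/b1.png

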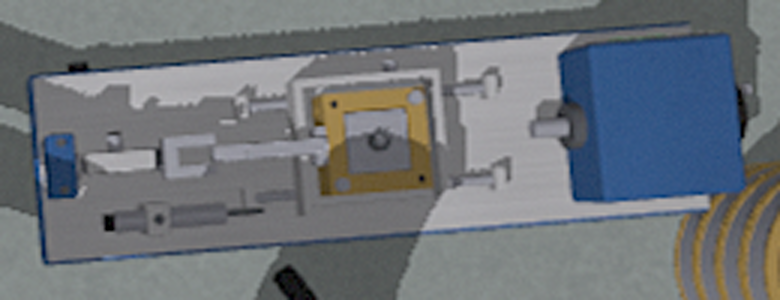

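View pics/b2.png

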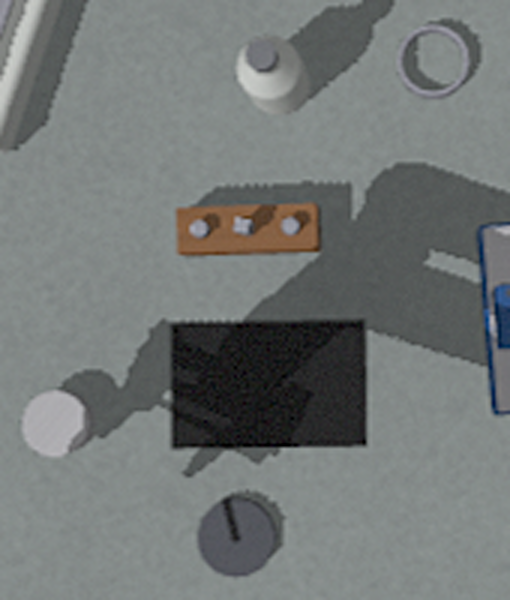

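View pics/b3.png

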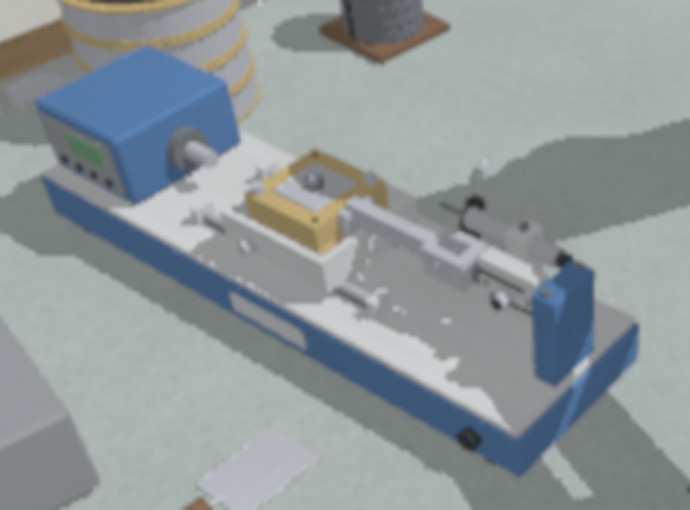

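View pics/b4.png

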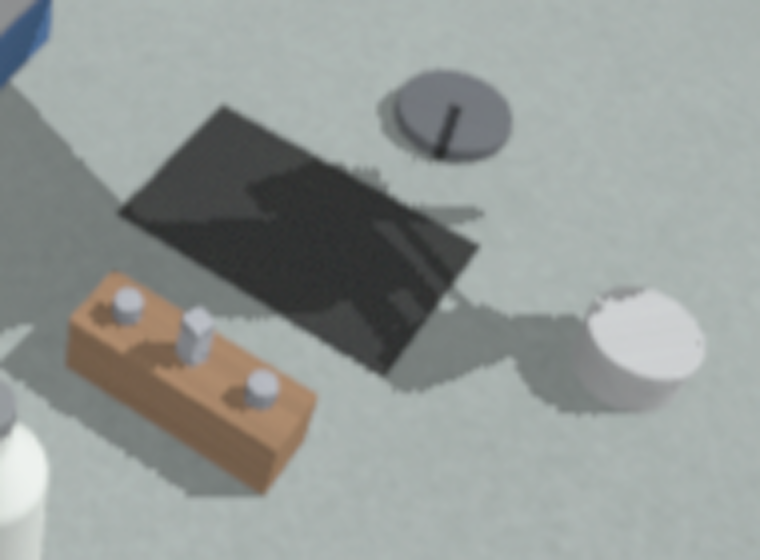

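```bash
python3 - <<'E'
from h import *
np.set_printoptions(precision=1,suppress=True)
T=cam('top');S=cam('scene')
t1=lambda u,v:(320+u/3,160+v/3)
t2=lambda u,v:(170+u/3,110+v/3)
s3=lambda u,v:(120+u/3,70+v/3)
s4=lambda u,v:(320+u/4,180+v/4)
print('bed corners top',atz(T,t1(28,75),66),atz(T,t1(45,263),66),atz(T,t1(710,208),66), atz(T,t1(690,23),66))
print('bed front corner scene',atz(S,s3(525,437),66),atz(S,s3(637,320),66))
print('fork top corners', [atz(T,t1(*p),145) for p in [(165,140),(213,137),(165,180),(213,173)]])
print('endblock',[atz(T,t1(*p),164) for p in [(45,133),(75,133),(47,197),(77,195)]])
print('mat',[atz(T,t2(*p),3) for p in [(172,322),(366,321),(366,445),(172,447)]])
print('mat sc',[atz(S,s4(*p),3) for p in [(222,105),(480,245),(385,376),(118,212)]])
print('block top',[atz(T,t2(*p),50) for p in [(177,209),(319,203),(321,248),(179,254)]])
print('block sc',[atz(S,s4(*p),50) for p in [(115,270),(316,398),(280,440),(68,320)]])
print('pin',atz(T,t2(243,225),86),atz(S,s4(198,320),86),tri(ray(T,t2(243,225)),ray(S,s4(198,320))))
print('lock',[atz(T,t2(*p),66) for p in [(199,228),(290,225)]],[atz(S,s4(*p),66) for p in [(129,296),(263,380)]])
print('carr back top rim',[atz(T,t1(*p),116) for p in [(439,67),(441,190),(290,80),(300,213)]])
print('weight,tin,bottle',atz(T,t2(237,535),14),atz(T,t2(55,425),40),atz(T,t2(262,55),160))
E
```

```text
bed corners top [596.3  70.   66. ] [411.2  50.5  66. ] [ 475.6 -605.1   66. ] [ 658.8 -586.8   66. ]
bed front corner scene [590.4  78.9  66. ] [412.7  56.6  66. ]
fork top corners [array([530.7, -56.3, 145. ]), array([ 534.3, -101.1,  145. ]), array([493.5, -56.7, 145. ]), array([ 500.7, -101.3,  145. ])]
endblock [array([534.6,  56.4, 164. ]), array([535. ,  28.8, 164. ]), array([475.9,  53.7, 164. ]), array([478.2,  26.3, 164. ])]
mat [array([496.5, 381.8,   3. ]), array([500.7, 182.1,   3. ]), array([373.6, 179.7,   3. ]), array([368.4, 378.6,   3. ])]
mat sc [array([372.4, 185.6,   3. ]), array([364.8, 383.5,   3. ]), array([494. , 388.1,   3. ]), array([499.5, 189.6,   3. ])]
block top [array([608.9, 370.9,  50. ]), array([617.2, 229. ,  50. ]), array([572.1, 226.1,  50. ]), array([563.8, 367.8,  50. ])]
block sc [array([569.4, 236. ,  50. ]), array([565.6, 374.7,  50. ]), array([601.5, 374.1,  50. ]), array([616.5, 237.5,  50. ])]
pin [590.8 299.6  86. ] [589.6 306.   86. ] [589.5 302.6  83.2]
lock [array([588.8, 345.8,  66. ]), array([593.3, 255.9,  66. ])] [array([589.3, 259.9,  66. ]), array([585.6, 349.8,  66. ])]
carr back top rim [array([ 606. , -321.2,  116. ]), array([ 488.6, -323.2,  116. ]), array([ 591.2, -178.8,  116. ]), array([ 464.6, -189. ,  116. ])]
weight,tin,bottle [281.4 308.4  14. ] [391.1 489.2  40. ] [743.1 275.4 160. ]
```

```bash
cat >> h.py <<'E'
def plan(pos,Rm,o=None):
    o=o or manip.get_obs()
    R0=q2r(o['tcp_rot']).as_matrix()
    s=R0.T@(np.array(pos)-o['tool_pos'])/10
    rv=R.from_matrix(R0.T@Rm).as_rotvec()
    print('tcp',np.round(o['tool_pos'],1),'slide cm',np.round(s,2),'rot',np.round(rv,3),'rows',round(np.linalg.norm(s)*10/41.7,1),round(np.degrees(np.linalg.norm(rv))/7.16,1))
    return s,rv
YAW=0.10
def frame(a,jaw):
    a=np.array(a,float);a/=np.linalg.norm(a);j=np.array(jaw,float);j-=a*(a@j);j/=np.linalg.norm(j)
    return np.column_stack([a,np.cross(j,a),j])
E
python3 - <<'E'
from h import *
np.set_printoptions(precision=3,suppress=True)
o=manip.get_obs();print(q2r(o['tcp_rot']).as_matrix())
mx=np.array([np.cos(YAW),np.sin(YAW),0]);my=np.array([-np.sin(YAW),np.cos(YAW),0])
for s in (1,-1): plan([556,-360,222],frame([0,0,-1],s*mx)); plan([556,-360,222],frame([0,0,-1],s*my))
E
```

```text
[[-0.    -0.916  0.402]
 [-0.     0.402  0.916]
 [-1.     0.    -0.   ]]
tcp [241.2 549.3 222.6] slide cm [  0.07 -65.38 -70.6 ] rot [ 1.057 -0.     0.   ] rows 23.1 8.5
tcp [241.2 549.3 222.6] slide cm [  0.07 -65.38 -70.6 ] rot [-0.514 -0.    -0.   ] rows 23.1 4.1
tcp [241.2 549.3 222.6] slide cm [  0.07 -65.38 -70.6 ] rot [-2.085 -0.    -0.   ] rows 23.1 16.7
tcp [241.2 549.3 222.6] slide cm [  0.07 -65.38 -70.6 ] rot [ 2.628 -0.     0.   ] rows 23.1 21.0
```

```bash
python3 - <<'E'
from h import *
mx=np.array([np.cos(YAW),np.sin(YAW),0]);my=np.array([-np.sin(YAW),np.cos(YAW),0])
plan([535,-170,262],frame([0,0,-1],mx))
E
```

```text
tcp [241.2 549.3 222.6] slide cm [ -3.93 -55.82 -54.05] rot [ 1.057 -0.     0.   ] rows 18.7 8.5
```

Call:
arm_command(
  commands=[
    {"slide": [-4,-56,-54],"delta_rot": [1.057,0,0],"jaw": 255},
    {"slide": [-4,-56,-54],"delta_rot": [1.057,0,0],"jaw": 255},
    {"slide": [-4,-56,-54],"delta_rot": [1.057,0,0],"jaw": 255},
    {"slide": [-4,-56,-54],"delta_rot": [1.057,0,0],"jaw": 255},
    {"slide": [-4,-56,-54],"delta_rot": [1.057,0,0],"jaw": 255},
    {"slide": [-4,-56,-54],"delta_rot": [1.057,0,0],"jaw": 255},
    {"slide": [-4,-56,-54],"delta_rot": [1.057,0,0],"jaw": 255},
    {"slide": [-4,-56,-54],"delta_rot": [1.057,0,0],"jaw": 255},
    {"slide": [-4,-56,-54],"delta_rot": [1.057,0,0],"jaw": 255},
    {"slide": [-4,-56,-54],"delta_rot": [1.057,0,0],"jaw": 255},
    {"slide": [-4,-56,-54],"delta_rot": [1.057,0,0],"jaw": 255},
    {"slide": [-4,-56,-54],"delta_rot": [1.057,0,0],"jaw": 255},
  ],
)

```text
clock: 2.25
tool_pos: [431.4, 85.5, 248.8]
tcp_rot: [0.707, -0.035, 0.706, 0.035]
force: [0.4, 0.7, 0.5]
gripper_width: 0.13
```

```bash
python3 - <<'E'
from h import *
mx=np.array([np.cos(YAW),np.sin(YAW),0]);my=np.array([-np.sin(YAW),np.cos(YAW),0])
o=manip.get_obs();print(o['qpos'],o['clock'])
plan([535,-170,262],frame([0,0,-1],mx))
E
```

```text
[ 3.82738131e-02  9.63915724e-02  1.79895594e+00  1.21704574e-05
  1.24531671e+00 -6.17179604e-02] 2.25
tcp [431.4  85.5 248.8] slide cm [ -1.31 -26.45   7.76] rot [-0.     0.001  0.   ] rows 6.6 0.0
```

Call:
arm_command(
  commands=[
    {"slide": [-1.3,-26.4,7.8],"delta_rot": [0,0,0],"jaw": 255},
    {"slide": [-1.3,-26.4,7.8],"delta_rot": [0,0,0],"jaw": 255},
    {"slide": [-1.3,-26.4,7.8],"delta_rot": [0,0,0],"jaw": 255},
    {"slide": [-1.3,-26.4,7.8],"delta_rot": [0,0,0],"jaw": 255},
    {"slide": [-1.3,-26.4,7.8],"delta_rot": [0,0,0],"jaw": 255},
    {"slide": [-1.3,-26.4,7.8],"delta_rot": [0,0,0],"jaw": 255},
    {"slide": [-1.3,-26.4,7.8],"delta_rot": [0,0,0],"jaw": 255},
    {"slide": [-1.3,-26.4,7.8],"delta_rot": [0,0,0],"jaw": 255},
  ],
)

```text
clock: 2.92
tool_pos: [537.9, -175.1, 262.2]
tcp_rot: [0.707, -0.035, 0.705, 0.033]
force: [1.4, 0.8, -0.5]
gripper_width: 0.007
```

```bash
python3 - <<'E'
from h import *
o=manip.get_obs();print(o['qpos'],o['clock'],o['tool_pos'],o['dq'])
im=viewer.get_image('wrist');cv2.imwrite('pics/c_wrist.png',im[:,:,::-1])
crop('pics/c_wrist.png','pics/c1.png',0,0,640,400,1.25)
import pickle;pickle.dump(o,open('c.pkl','wb'))
E
```

```text
[-4.35914869e-01  2.73277160e-01  1.53591601e+00 -1.38576186e-03
  1.32784998e+00 -5.31617317e-01] 2.9167 [ 537.87128007 -175.09809516  262.16408925] [ 0.05562511 -0.037164    0.07359589  0.03831264  0.02374282  0.05456242]
```

View pics/c1.png

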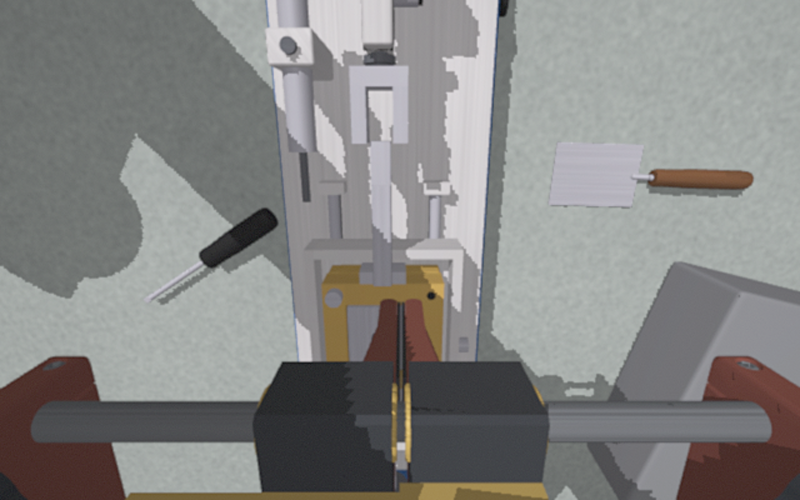

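```bash
python3 - <<'E'
from h import *
import pickle
np.set_printoptions(precision=1,suppress=True)
o=pickle.load(open('c.pkl','rb'));W=cam('wrist',o)
w=lambda u,v:(u/1.25,v/1.25)
F=[atz(W,w(*p),145) for p in [(349.5,66),(409,66),(409,143),(349.5,143)]]
print('fork',F); d=F[1]-F[2]; print(np.arctan2(-d[0],d[1]),np.linalg.norm(F[1]-F[0]))
print('eye end',atz(W,w(370,141),141),atz(W,w(390.5,141),141))
e=[atz(W,w(*p),66) for p in [(497,60),(476,360)]];d=e[0]-e[1];print('edge R',e,np.arctan2(-d[0],d[1]))
e=[atz(W,w(*p),66) for p in [(268,30),(295,350)]];d=e[0]-e[1];print('edge L',e,np.arctan2(-d[0],d[1]))
print('carr front rim',atz(W,w(308,241),116),atz(W,w(466,240),116))
crop('pics/c_wrist.png','pics/c2.png',190,30,390,230,4)
E
```

```text
fork [array([493.8, -57.3, 145. ]), array([531.9, -53.6, 145. ]), array([ 536.7, -101. ,  145. ]), array([ 496.5, -104.9,  145. ])]
0.10227609777521769 38.260554396432795
eye end [ 510.  -102.4  141. ] [ 524. -101.  141.]
edge R [array([604.1, -30.6,  66. ]), array([ 629.9, -311.1,   66. ])] 0.09149793671730587
edge L [array([416.9, -26.7,  66. ]), array([ 443.4, -317. ,   66. ])] 0.09083739582237761
carr front rim [ 464.2 -185.1  116. ] [ 591.  -172.2  116. ]
```

View pics/c2.png

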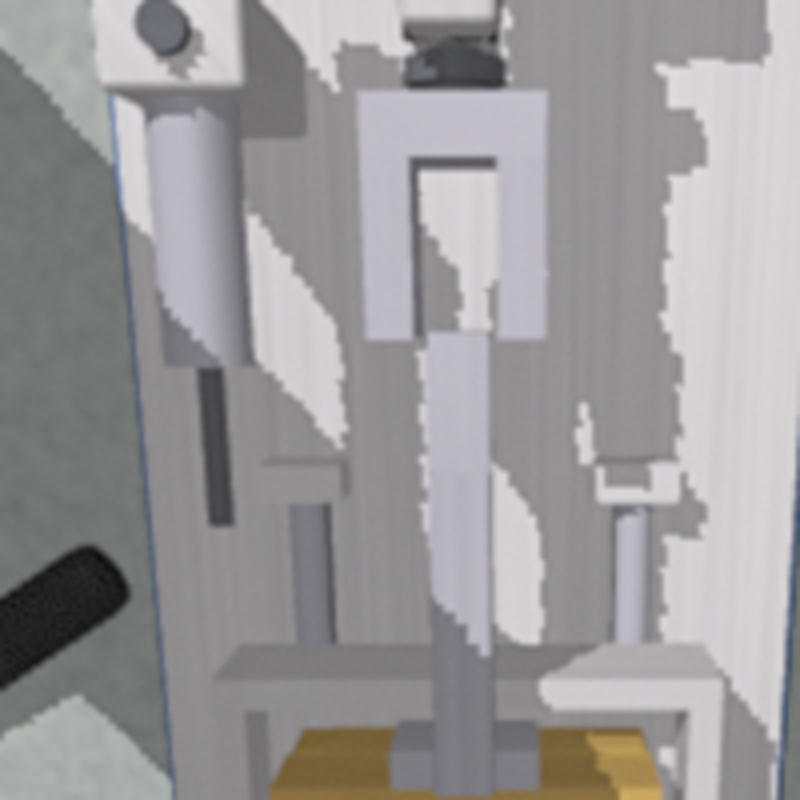

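```bash
sed -i 's/YAW=0.10/YAW=0.092/' h.py; cat >> h.py <<'E'
mx=np.array([np.cos(YAW),np.sin(YAW),0]);my=np.array([-np.sin(YAW),np.cos(YAW),0])
E
python3 - <<'E'
from h import *
print(atz(cam('top'),(320+530/3,160+128/3),104))
print(manip.get_obs()['gripper_width'])
plan([540,-352,200],frame([0,0,-1],mx))
plan([540,-352,96],frame([0,0,-1],mx))
E
```

```text
[ 549.70193161 -412.77231103  104.        ]
0.00058301930546797
tcp [ 536.3 -172.2  261.8] slide cm [  6.19 -17.92  -1.38] rot [0.005 0.002 0.001] rows 4.6 0.0
tcp [ 536.3 -172.2  261.8] slide cm [ 16.59 -17.92  -1.4 ] rot [0.005 0.002 0.001] rows 5.9 0.0
```

Call:
arm_command(
  commands=[
    {"slide": [3,-17.9,-1.4],"delta_rot": [0.005,0,0],"jaw": 255},
    {"slide": [6,-17.9,-1.4],"delta_rot": [0.005,0,0],"jaw": 255},
    {"slide": [6,-17.9,-1.4],"delta_rot": [0.005,0,0],"jaw": 255},
    {"slide": [6,-17.9,-1.4],"delta_rot": [0.005,0,0],"jaw": 255},
    {"slide": [6,-17.9,-1.4],"delta_rot": [0.005,0,0],"jaw": 255},
    {"slide": [6,-17.9,-1.4],"delta_rot": [0.005,0,0],"jaw": 255},
    {"slide": [10,-17.9,-1.4],"delta_rot": [0.005,0,0],"jaw": 255},
    {"slide": [14,-17.9,-1.4],"delta_rot": [0.005,0,0],"jaw": 255},
    {"slide": [16.6,-17.9,-1.4],"delta_rot": [0.005,0,0],"jaw": 255},
    {"slide": [16.6,-17.9,-1.4],"delta_rot": [0.005,0,0],"jaw": 255},
  ],
)

```text
clock: 3.8
tool_pos: [536.2, -346.9, 90.5]
tcp_rot: [0.704, -0.03, 0.709, 0.035]
force: [-0.8, 1.0, -1.0]
gripper_width: 0.003
```

Call:
arm_command(
  commands=[
    {"slide": [-0.4,1.0,0],"delta_rot": [0,0,0],"jaw": 255},
    {"slide": [-0.4,1.5,0],"delta_rot": [0,0,0],"jaw": 255},
    {"slide": [-0.4,2.0,0],"delta_rot": [0,0,0],"jaw": 255},
    {"slide": [-0.4,2.5,0],"delta_rot": [0,0,0],"jaw": 255},
    {"slide": [-0.4,3.0,0],"delta_rot": [0,0,0],"jaw": 255},
    {"slide": [-0.4,3.4,0],"delta_rot": [0,0,0],"jaw": 255},
    {"slide": [-0.4,3.8,0],"delta_rot": [0,0,0],"jaw": 255},
    {"slide": [-0.4,4.0,0],"delta_rot": [0,0,0],"jaw": 255},
  ],
)

```text
clock: 4.47
tool_pos: [533.8, -308.6, 96.2]
tcp_rot: [0.705, -0.032, 0.708, 0.034]
force: [-1.5, -11.3, 2.9]
gripper_width: 0.007
```

```bash
python3 - <<'E'
from h import *
o=manip.get_obs();print(o['qpos'],o['clock'],o['tool_pos'],o['force'])
im=viewer.get_image('wrist');cv2.imwrite('pics/d_wrist.png',im[:,:,::-1])
crop('pics/d_wrist.png','pics/d1.png',0,0,640,400,1.25)
E
```

```text
[-6.36069252e-01  5.16308127e-01  1.59855650e+00 -1.32436158e-04
  1.03177642e+00 -7.29199224e-01] 4.4667 [ 533.76085375 -308.56061922   96.16259564] [ -1.47719028 -11.30903672   2.87374866]
```

View pics/d1.png

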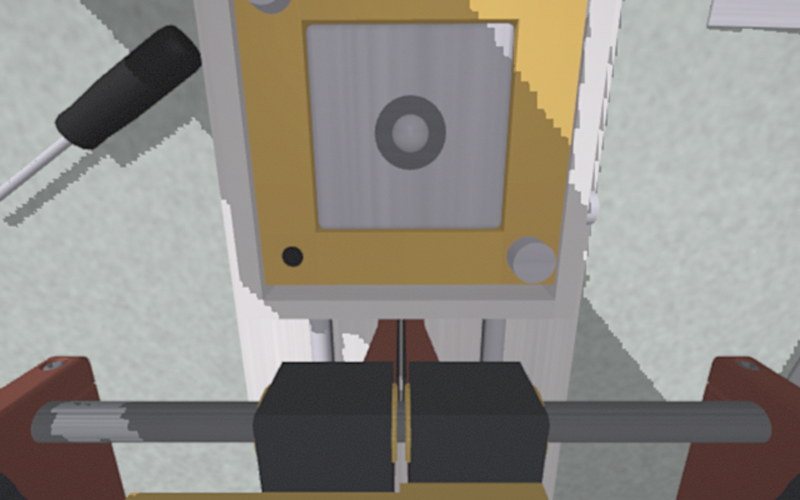

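Call:
arm_command(
  commands=[
    {"slide": [0,0.5,0],"delta_rot": [0,0,0],"jaw": 255},
    {"slide": [0,0.9,0],"delta_rot": [0,0,0],"jaw": 255},
    {"slide": [0,1.2,0],"delta_rot": [0,0,0],"jaw": 255},
    {"slide": [0,1.5,0],"delta_rot": [0,0,0],"jaw": 255},
  ],
)

```text
clock: 4.85
tool_pos: [534.0, -308.4, 96.7]
tcp_rot: [0.706, -0.042, 0.707, 0.027]
force: [-5.0, -55.2, -26.4]
gripper_width: 0.008
```

Call:
arm_command(
  commands=[
    {"slide": [0,-0.2,0],"delta_rot": [0,0,0],"jaw": 255},
    {"slide": [0,-0.2,0],"delta_rot": [0,0,0],"jaw": 255},
  ],
)

```text
clock: 5.02
tool_pos: [534.0, -312.3, 96.4]
tcp_rot: [0.706, -0.042, 0.707, 0.026]
force: [-0.7, -0.5, 0.7]
gripper_width: 0.004
```

```bash
python3 - <<'E'
from h import *
o=manip.get_obs();print(o['qpos'],o['clock'],o['tool_pos'],o['force'])
for n in ['scene','top']:
  im=viewer.get_image(n);cv2.imwrite(f'pics/e_{n}.png',im[:,:,::-1])
crop('pics/e_scene.png','pics/e1.png',130,70,340,230,3.7)
crop('pics/e_top.png','pics/e2.png',320,160,520,260,4)
E
```

```text
[-0.62928177  0.51111075  1.60840476 -0.0220693   1.00865834 -0.7128572 ] 5.0167 [ 533.96012252 -312.31374654   96.36802131] [-0.69929281 -0.48893881  0.74839237]
```

View pics/e1.png

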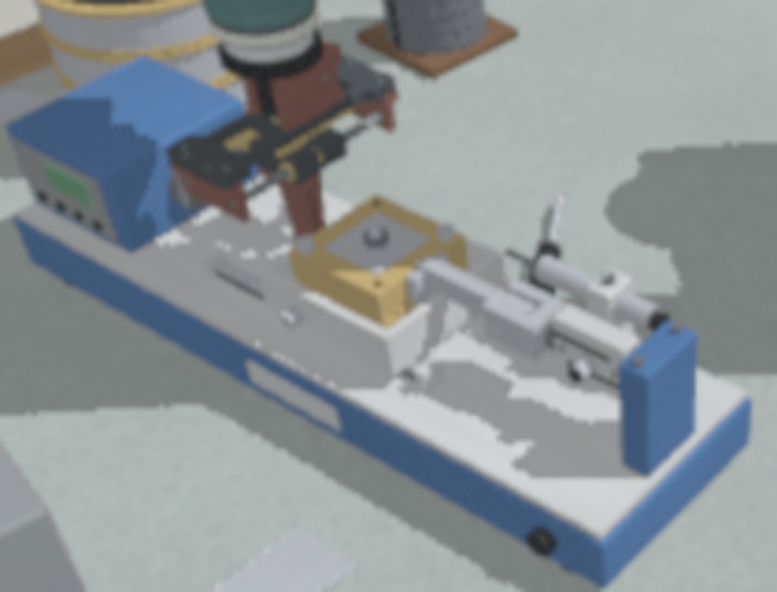

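View pics/e2.png

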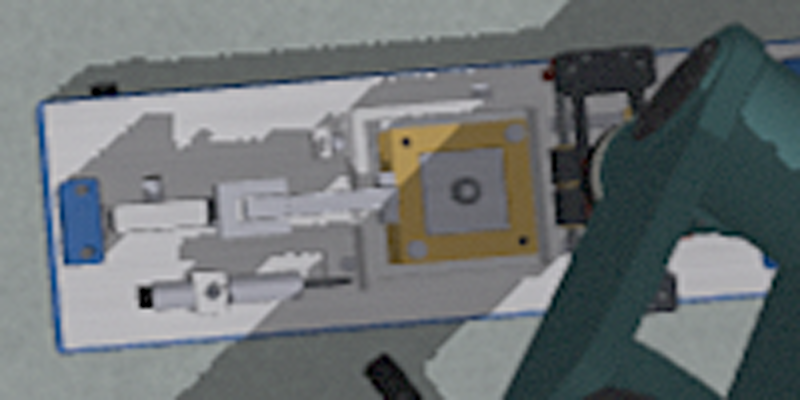

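```bash
python3 - <<'E'
from h import *
plan([530,-170,262],frame([0,0,-1],mx))
E
```

```text
tcp [ 533.4 -309.3   96.1] slide cm [-16.85  13.58   0.94] rot [ 0.004 -0.003  0.019] rows 5.2 0.2
```

Call:
arm_command(
  commands=[
    {"slide": [0,-1.5,0],"delta_rot": [0,0,0],"jaw": 255},
    {"slide": [-4,-1.5,0],"delta_rot": [0,0,0],"jaw": 255},
    {"slide": [-8,-1.5,0.5],"delta_rot": [0,0,0.02],"jaw": 255},
    {"slide": [-12,2,0.9],"delta_rot": [0,0,0.02],"jaw": 255},
    {"slide": [-16,6,0.9],"delta_rot": [0,0,0.02],"jaw": 255},
    {"slide": [-17,10,0.9],"delta_rot": [0,0,0.02],"jaw": 255},
    {"slide": [-17,13.6,0.9],"delta_rot": [0,0,0.02],"jaw": 255},
    {"slide": [-17,13.6,0.9],"delta_rot": [0,0,0.02],"jaw": 255},
    {"slide": [-17,13.6,0.9],"delta_rot": [0,0,0.02],"jaw": 255},
  ],
)

```text
clock: 5.87
tool_pos: [529.2, -165.7, 264.8]
tcp_rot: [0.705, -0.034, 0.707, 0.036]
force: [0.0, -0.3, -1.1]
gripper_width: 0.006
```

```bash
python3 - <<'E'
from h import *
o=manip.get_obs();print(o['qpos'],o['clock'],o['tool_pos'],o['dq'])
im=viewer.get_image('wrist');cv2.imwrite('pics/f_wrist.png',im[:,:,::-1])
crop('pics/f_wrist.png','pics/f2.png',190,30,390,230,4)
import pickle;pickle.dump(o,open('f.pkl','wb'))
E
```

```text
[-4.28981739e-01  2.58803839e-01  1.54951627e+00  1.28053352e-03
  1.33659996e+00 -5.29137131e-01] 5.8667 [ 529.15912418 -165.74423519  264.83236118] [-0.05252034  0.04165005 -0.02197936 -0.03700212 -0.03124573 -0.04362838]
```

View pics/f2.png

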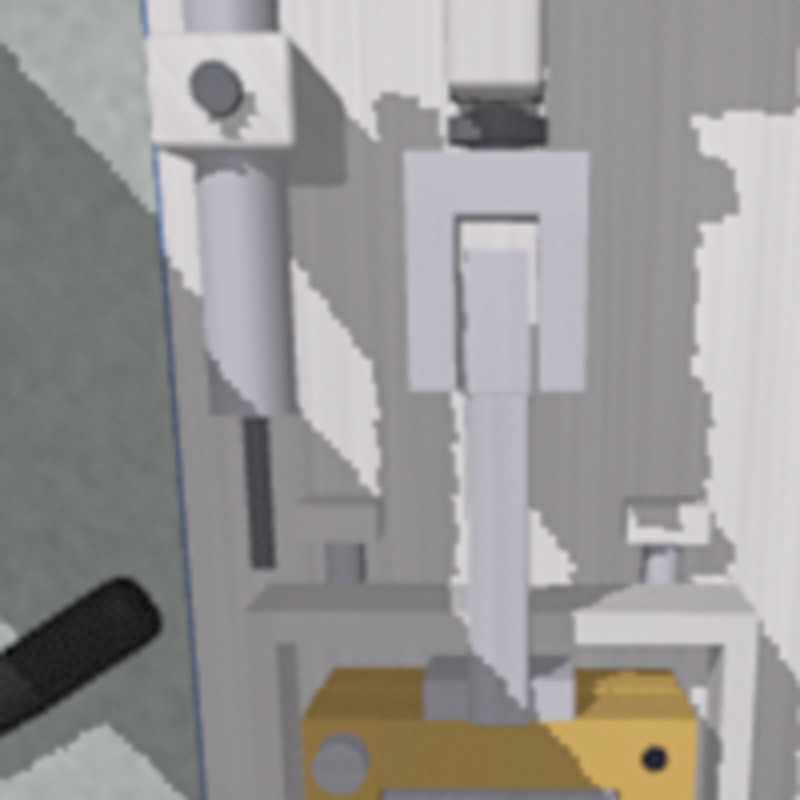

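```bash
python3 - <<'E'
from h import *
import pickle
np.set_printoptions(precision=1,suppress=True)
o=pickle.load(open('f.pkl','rb'));W=cam('wrist',o)
w=lambda u,v:(190+u/4,30+v/4)
print('eye end',atz(W,w(497,250),141),'seam',atz(W,w(497,392),141))
print('fork',[atz(W,w(*p),145) for p in [(404,152),(589,152),(586,390),(410,390)]])
print('carr front rim',atz(W,w(248,612),116),atz(W,w(755,610),116))
E
```

```text
eye end [514.3 -74.3 141. ] seam [ 517.  -103.7  141. ]
fork [array([493.5, -57.4, 145. ]), array([531.4, -53.6, 145. ]), array([ 536.3, -101.1,  145. ]), array([ 498.3, -104.9,  145. ])]
carr front rim [ 459.2 -165.3  116. ] [ 586.3 -152.   116. ]
```

```bash
python3 - <<'E'
from h import *
np.set_printoptions(precision=2,suppress=True)
import pickle
S=[([1.04190334,.359497523,1.51139621,1.27251272],(240.93,548.76,221.83)),([.0382738,.09639157,1.79895594,1.24531671],(431.4,85.5,248.8)),
([-.435914869,.27327716,1.53591601,1.32784998],(537.87,-175.1,262.16)),([-.636069,.516308,1.5985565,1.03177642],(533.76,-308.56,96.16)),
([-.42898,.2588,1.5495,1.3366],(529.16,-165.74,264.83))]
A=[];b=[]
for q,p in S:
    q2=q[1];q23=q[1]+q[2]; rho=np.sqrt(p[0]**2+p[1]**2-69**2)
    lat=-np.sin(q[0])*p[0]+np.cos(q[0])*p[1]
    print('lat',lat,'sum',q[1]+q[2]+q[3]-np.pi)
    A.append([1,0,np.sin(q2),np.sin(q23)]);b.append(rho)
    A.append([0,1,np.cos(q2),np.cos(q23)]);b.append(p[2])
x,res,rk,sv=np.linalg.lstsq(np.array(A),np.array(b),rcond=None);print(x,np.array(A)@x-b,sv)
A=np.array(A);B=np.column_stack([A,[c for (q,p) in S for c in (np.cos(q[1]+q[2]),-np.sin(q[1]+q[2]))]])
x,res,rk,sv=np.linalg.lstsq(B,np.array(b),rcond=None);print(x,B@x-b,sv)
E
```

```text
lat 68.88135220771844 sum 0.0018137994102067623
lat 68.93009744152434 sum -0.0009284335897934426
lat 68.38480007906102 sum -0.0045495035897928915
lat 68.85649369613762 sum 0.005048266410206725
lat 69.3782520846095 sum 0.0033073464102066907
[ -17.81 -156.63  544.13  434.78] [-6.37  2.36 12.3  -2.47 -9.9   2.48 10.16 -4.64 -6.18  2.26] [3.18 3.13 0.22 0.18]
[  -0.68 -107.47  607.96  436.2   115.99] [ 0.28  0.04 -0.07 -0.17 -1.56  0.05 -0.03  0.05  1.37  0.04] [3.86 3.16 0.22 0.18 0.15]
```

```bash
cat > ik.py <<'E'
from h import *
from scipy.optimize import least_squares
def fk(q,Lt=380):
    h=Lt-107.5
    R1=R.from_euler('z',q[0]);p=np.array([0,69.,h])
    R2=R.from_euler('y',q[1]);R3=R.from_euler('y',q[2])
    v=R2.apply([0,0,608])+ (R2*R3).apply([116,0,436])
    Rw=R2*R3*R.from_euler('z',q[3])*R.from_euler('y',q[4])*R.from_euler('z',q[5])
    v=v+Rw.apply([0,0,Lt])
    pos=R1.apply(p+v)
    M=(R1*Rw).as_matrix()
    # tool x = M z ; jaw(tool z) at q6=0 radial: M x (=-radial when flipped)
    return pos,M
lo=np.array([-2.97,-1.01,.21,-.96,.2,-2.98]);hi=np.array([2.97,2.36,2.38,4.11,2.71,2.98])
def toolR(M,s): # columns x,y,z
    a=M[:,2];j=s*M[:,0]
    return np.column_stack([a,np.cross(j,a),j])
SG=-1
def ik(pos,Rm,q0,Lt=380):
    def f(q):
        p,M=fk(q,Lt)
        return np.r_[(p-pos)/100,(toolR(M,SG)-Rm).ravel()]
    r=least_squares(f,q0,bounds=(lo,hi));return r.x,np.linalg.norm(r.fun)
E
python3 - <<'E'
from ik import *
np.set_printoptions(precision=2,suppress=True)
o=manip.get_obs();p,M=fk(o['qpos']);print(p,o['tool_pos']);print(toolR(M,-1));print(q2r(o['tcp_rot']).as_matrix())
c=np.cos;s=np.sin
for th in (45,55,65):
  t=np.radians(th)
  for sg in (1,-1):
    for Lt in (330,430):
      a=-mx*c(t)+np.array([0,0,-s(t)])
      pos=np.array([535,-87,130])+26*mx+19*a
      q0=[-.3,.8,1.1,0,2,-sg*1.5]
      print('ins',th,sg,Lt,*ik(pos,frame(a,sg*my),q0,Lt))
      bx=np.array([c(.058),s(.058),0]);by=np.array([-s(.058),c(.058),0])
      a=bx*s(t)+np.array([0,0,-c(t)])
      pos=np.array([590,302,76])+19*a
      print('pick',th,sg,Lt,*ik(pos,frame(a,sg*by),[.4,.5,1.5,0,.5,-sg*1.2],Lt))
E
```

```text
[ 530.14 -168.14  264.3 ] [ 529.51 -167.97  264.21]
[[-0.  -0.1  1. ]
 [ 0.   1.   0.1]
 [-1.   0.  -0. ]]
[[-0.  -0.1  1. ]
 [ 0.   1.   0.1]
 [-1.   0.  -0. ]]
ins 45 1 330 [-0.17  0.8   1.22 -0.19  1.88 -1.82] 1.2895162986912874e-15
pick 45 1 330 [ 0.46  0.53  1.9  -0.96  0.24 -0.29] 0.27340779847811825
ins 45 1 430 [-0.15  0.93  1.02 -0.18  1.96 -1.81] 8.340670960730877e-10
pick 45 1 430 [ 0.49  0.51  1.97 -0.96  0.26 -0.25] 0.34500810794970754
ins 45 -1 330 [-0.17  0.8   1.22 -0.19  1.88  1.32] 3.352851696604634e-09
pick 45 -1 330 [ 0.46  0.53  1.9  -0.96  0.24  2.85] 0.2734077984816552
ins 45 -1 430 [-0.15  0.93  1.02 -0.18  1.96  1.33] 1.341686953292954e-09
pick 45 -1 430 [ 0.49  0.51  1.97 -0.96  0.26  2.89] 0.34500810787708386
ins 55 1 330 [-0.19  0.72  1.31 -0.16  1.7  -1.82] 1.0085772833040084e-13
pick 55 1 330 [ 0.44  0.52  1.91 -0.96  0.2  -0.32] 0.5053010836965084
ins 55 1 430 [-0.17  0.81  1.16 -0.15  1.76 -1.81] 3.5241965163076464e-13
pick 55 1 430 [ 0.48  0.51  1.98 -0.96  0.23 -0.27] 0.5789733924024891
ins 55 -1 330 [-0.19  0.72  1.31 -0.16  1.7   1.32] 5.2920615266369544e-14
pick 55 -1 330 [ 0.44  0.52  1.91 -0.96  0.2   2.83] 0.5053010834133579
ins 55 -1 430 [-0.17  0.81  1.16 -0.15  1.76  1.33] 2.0834702063502023e-13
pick 55 -1 430 [ 0.48  0.51  1.98 -0.96  0.23  2.88] 0.5789733926394076
ins 65 1 330 [-0.2   0.63  1.42 -0.12  1.52 -1.83] 1.4086716063210683e-10
pick 65 1 330 [ 0.44  0.51  1.91 -0.96  0.2  -0.32] 0.733954399589627
ins 65 1 430 [-0.19  0.69  1.32 -0.12  1.56 -1.82] 2.5237870591045656e-15
pick 65 1 430 [ 0.46  0.49  1.99 -0.96  0.2  -0.29] 0.8084145510092247
ins 65 -1 330 [-0.2   0.63  1.42 -0.12  1.52  1.31] 8.333650217459229e-11
pick 65 -1 330 [ 0.44  0.51  1.91 -0.96  0.2   2.82] 0.7339543995835011
ins 65 -1 430 [-0.19  0.69  1.32 -0.12  1.56  1.32] 3.5235136220949547e-15
pick 65 -1 430 [ 0.46  0.49  1.99 -0.96  0.2   2.85] 0.8084145510090613
```

```bash
python3 - <<'E'
from ik import *
np.set_printoptions(precision=2,suppress=True)
c=np.cos;s=np.sin
for th in (20,25,30,35,40):
  t=np.radians(th)
  for Lt in (330,430):
      sg=1
      a=-mx*c(t)+np.array([0,0,-s(t)])
      pos=np.array([535,-87,130])+26*mx+19*a
      q0=[-.3,.8,1.1,0,2,-sg*1.5]
      print('ins',th,sg,Lt,*ik(pos,frame(a,sg*my),q0,Lt))
      bx=np.array([c(.058),s(.058),0]);by=np.array([-s(.058),c(.058),0])
      a=bx*s(t)+np.array([0,0,-c(t)])
      pos=np.array([590,302,76])+19*a
      print('pick',th,sg,Lt,*ik(pos,frame(a,sg*by),[.4,.5,1.5,-.5,.7,-sg*1.2],Lt))
E
```

```text
ins 20 1 330 [-0.15  1.02  1.03 -0.3   2.28 -1.85] 1.478818934907703e-11
pick 20 1 330 [ 0.43  0.54  1.75 -0.25  0.53 -1.01] 4.447234687476666e-11
ins 20 1 430 [-0.12  1.23  0.69 -0.31  2.42 -1.88] 3.9974253045213566e-14
pick 20 1 430 [ 0.45  0.52  1.83 -0.28  0.49 -0.95] 1.5771589520219575e-12
ins 25 1 330 [-0.15  0.98  1.06 -0.27  2.21 -1.84] 3.710590852832448e-14
pick 25 1 330 [ 0.44  0.53  1.81 -0.4   0.42 -0.85] 2.334647523703099e-11
ins 25 1 430 [-0.13  1.17  0.75 -0.28  2.33 -1.86] 1.0002467456137092e-15
pick 25 1 430 [ 0.48  0.52  1.9  -0.5   0.37 -0.72] 1.2890598781530095e-15
ins 30 1 330 [-0.16  0.94  1.1  -0.25  2.13 -1.83] 2.382157177200969e-15
pick 30 1 330 [ 0.46  0.54  1.86 -0.67  0.32 -0.57] 3.115659891547301e-14
ins 30 1 430 [-0.13  1.11  0.81 -0.25  2.24 -1.84] 1.1237913867371577e-10
pick 30 1 430 [ 0.5   0.52  1.96 -0.91  0.28 -0.29] 1.6450314905804486e-12
ins 35 1 330 [-0.16  0.89  1.13 -0.23  2.05 -1.83] 1.5325777654130656e-10
pick 35 1 330 [ 0.47  0.54  1.9  -0.96  0.27 -0.28] 0.038688431460824846
ins 35 1 430 [-0.14  1.05  0.88 -0.22  2.15 -1.83] 1.2239115396738608e-12
pick 35 1 430 [ 0.5   0.52  1.97 -0.96  0.27 -0.24] 0.10823334548445196
ins 40 1 330 [-0.16  0.85  1.17 -0.21  1.97 -1.82] 1.2853405311354362e-09
pick 40 1 330 [ 0.47  0.54  1.9  -0.96  0.26 -0.28] 0.1562923433925665
ins 40 1 430 [-0.14  0.99  0.95 -0.2   2.06 -1.82] 8.221044057958396e-15
pick 40 1 430 [ 0.5   0.52  1.97 -0.96  0.26 -0.24] 0.2268725280130635
```

```bash
cat >> h.py <<'E'
bx=np.array([np.cos(.058),np.sin(.058),0]);by=np.array([-np.sin(.058),np.cos(.058),0]);Z=np.array([0,0,1.])
E
python3 - <<'E'
from h import *
plan([555,302,215],frame([0,0,-1],by))
E
```

```text
tcp [ 529.5 -168.   264.2] slide cm [ 4.96 46.51  7.2 ] rot [-1.53e+00 -1.00e-03 -3.00e-03] rows 11.3 12.2
```

Call:
arm_command(
  commands=[
    {"slide": [2,46.5,7.2],"delta_rot": [-1.53,0,0],"jaw": 156},
    {"slide": [2,46.5,7.2],"delta_rot": [-1.53,0,0],"jaw": 156},
    {"slide": [2,46.5,7.2],"delta_rot": [-1.53,0,0],"jaw": 156},
    {"slide": [3,46.5,7.2],"delta_rot": [-1.53,0,0],"jaw": 156},
    {"slide": [4,46.5,7.2],"delta_rot": [-1.53,0,0],"jaw": 156},
    {"slide": [5,46.5,7.2],"delta_rot": [-1.53,0,0],"jaw": 156},
    {"slide": [5,46.5,7.2],"delta_rot": [-1.53,0,0],"jaw": 156},
    {"slide": [5,46.5,7.2],"delta_rot": [-1.53,0,0],"jaw": 156},
    {"slide": [5,46.5,7.2],"delta_rot": [-1.53,0,0],"jaw": 156},
    {"slide": [5,46.5,7.2],"delta_rot": [-1.53,0,0],"jaw": 156},
    {"slide": [5,46.5,7.2],"delta_rot": [-1.53,0,0],"jaw": 156},
    {"slide": [5,46.5,7.2],"delta_rot": [-1.53,0,0],"jaw": 156},
  ],
)

```text
clock: 6.92
tool_pos: [555.5, 305.7, 212.8]
tcp_rot: [0.491, -0.507, 0.492, 0.51]
force: [0.9, -0.6, -0.2]
gripper_width: 0.389
```

Call:
arm_command(
  commands=[
    {"slide": [0,0,0],"delta_rot": [0,0,0],"jaw": 156},
    {"slide": [0,0,0],"delta_rot": [0,0,0],"jaw": 156},
  ],
)

```text
clock: 7.08
tool_pos: [555.9, 305.7, 211.2]
tcp_rot: [0.491, -0.506, 0.493, 0.51]
force: [0.2, -0.8, 0.2]
gripper_width: 0.389
```

```bash
python3 - <<'E'
from h import *
o=manip.get_obs();print(o['qpos'],o['clock'],o['tool_pos'],np.abs(o['dq']).max())
im=viewer.get_image('wrist');cv2.imwrite('pics/g_wrist.png',im[:,:,::-1])
crop('pics/g_wrist.png','pics/g1.png',0,0,640,400,1.25)
import pickle;pickle.dump(o,open('g.pkl','wb'))
r=viewer.search_frame('wrist','coupling_pin');print(r)
E
```

```text
[ 0.39188214  0.42011487  1.44165402  0.00354559  1.28492861 -1.2116223 ] 7.0833 [555.87956007 305.67623801 211.24656814] 0.035616872577253204
[{'uv': [315.3, 227.8], 'score': 0.86}]
```

View pics/g1.png

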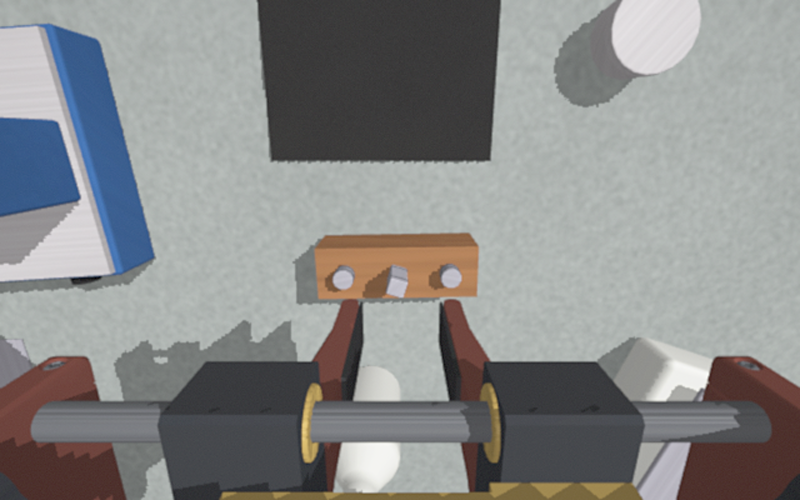

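```bash
python3 - <<'E'
from h import *
crop('pics/g_wrist.png','pics/g2.png',240,170,400,250,5)
E
```

```text
(no output)
```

View pics/g2.png

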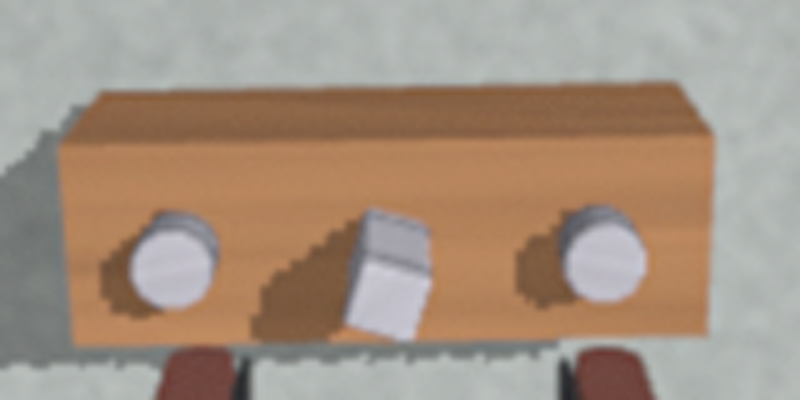

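```bash
python3 - <<'E'
from h import *
import pickle
np.set_printoptions(precision=3,suppress=True)
o=pickle.load(open('g.pkl','rb'));W=cam('wrist',o)
w=lambda u,v:(240+u/5,170+v/5)
P=[atz(W,w(*p),86) for p in [(358,255),(432,273),(414,341),(345,322)]]
for p in P: print(p)
print('c',sum(P)/4,[np.linalg.norm(P[i]-P[i-1]) for i in range(4)])
for i,j in((0,1),(3,2)):d=P[i]-P[j];print('jaw yaw from y',np.arctan2(-d[0],d[1]))
for i,j in((3,0),(2,1)):d=P[i]-P[j];print('yaw x',np.arctan2(d[1],d[0]))
print('locks',atz(W,w(172,270),66),atz(W,w(606,262),66))
print('block top',[atz(W,w(*p),50) for p in [(58,143),(713,133),(707,338),(73,347)]])
# bed edge pts etc
E
```

```text
[579.494 297.211  86.   ]
[582.75  311.638  86.   ]
[597.078 308.629  86.   ]
[593.487 294.995  86.   ]
c [588.202 303.118  86.   ] [np.float64(14.167181274435265), np.float64(14.789644512953526), np.float64(14.640918465433653), np.float64(14.099502577859251)]
jaw yaw from y 2.9196429608754295
jaw yaw from y 2.884038866941293
yaw x -0.15707802109315253
yaw x -0.20696874448346037
locks [591.197 258.429  66.   ] [586.638 348.196  66.   ]
block top [array([569.179, 232.228,  50.   ]), array([562.625, 371.303,  50.   ]), array([609.518, 374.122,  50.   ]), array([616.022, 234.082,  50.   ])]
```

```bash
python3 - <<'E'
from ik import *
np.set_printoptions(precision=2,suppress=True)
c=np.cos;s=np.sin
for th in (5,10,15,20):
  t=np.radians(th)
  for Lt in (330,430):
      sg=1
      a=-mx*c(t)+np.array([0,0,-s(t)])
      pos=np.array([535,-87,130])+26*mx+19*a
      print('ins',th,Lt,*ik(pos,frame(a,sg*my),[-.3,.8,1.1,0,2,-1.5],Lt))
      for k in (0,1):
        y=-.21+k*np.pi/2;d=np.array([c(y),s(y),0]);j=np.cross(Z,d)
        a=d*s(t)-c(t)*Z
        pos=np.array([588.8,303.2,76])+19*a
        print('   pick',k,*ik(pos,frame(a,j),[.4,.5,1.5,-.2,.9,[-1.2,0][k]],Lt))
E
```

```text
ins 5 330 [-0.14  1.14  0.97 -0.39  2.48 -1.91] 1.6026430933823008e-11
   pick 0 [ 0.39  0.6   1.57 -0.06  0.91 -0.93] 2.2452951388699053e-14
   pick 1 [ 0.34  0.6   1.56  0.09  0.94 -2.65] 1.885311521512322e-15
ins 5 430 [-0.12  1.4   0.53 -0.46  2.65 -2.  ] 1.7321943269161104e-12
   pick 0 [ 0.4   0.59  1.58 -0.06  0.9  -0.92] 5.0592694149691626e-12
   pick 1 [ 0.32  0.59  1.57  0.09  0.93 -2.66] 2.5039615440637483e-12
ins 10 330 [-0.14  1.1   0.98 -0.36  2.42 -1.88] 2.3992577461518425e-14
   pick 0 [ 0.42  0.58  1.62 -0.14  0.81 -0.85] 2.1904747343066884e-10
   pick 1 [ 0.3   0.59  1.6   0.2   0.88 -2.75] 2.0762206199005207e-14
ins 10 430 [-0.12  1.34  0.58 -0.4   2.58 -1.95] 1.921730086971838e-15
   pick 0 [ 0.44  0.57  1.65 -0.15  0.79 -0.83] 3.1078229533427637e-15
   pick 1 [ 0.27  0.58  1.62  0.2   0.87 -2.78] 2.5591164269455202e-15
ins 15 330 [-0.15  1.06  1.01 -0.33  2.35 -1.87] 2.3096528164453004e-09
   pick 0 [ 0.45  0.57  1.67 -0.24  0.71 -0.75] 1.74710193302847e-14
   pick 1 [ 0.26  0.58  1.64  0.32  0.83 -2.87] 1.240593075674554e-10
ins 15 430 [-0.12  1.29  0.63 -0.35  2.5  -1.91] 1.7487362264409396e-11
   pick 0 [ 0.47  0.55  1.71 -0.26  0.69 -0.7 ] 1.330027799283355e-10
   pick 1 [ 0.22  0.57  1.67  0.33  0.82 -2.93] 1.9572987315563173e-09
ins 20 330 [-0.15  1.02  1.03 -0.3   2.28 -1.85] 1.478818934907703e-11
   pick 0 [ 0.47  0.56  1.72 -0.38  0.63 -0.61] 4.931161769207043e-10
   pick 1 [ 0.23  0.57  1.67  0.43  0.8  -2.98] 0.023307302725112555
ins 20 430 [-0.12  1.23  0.69 -0.31  2.42 -1.88] 3.9974253045213566e-14
   pick 0 [ 0.51  0.54  1.77 -0.41  0.6  -0.53] 2.8144790726381257e-11
   pick 1 [ 0.2   0.56  1.7   0.4   0.79 -2.98] 0.06799451438581162
```

```bash
cat >> h.py <<'E'
TH=np.radians(15)
def pickR(y=-.21):
    d=np.array([np.cos(y),np.sin(y),0]);a=d*np.sin(TH)-np.cos(TH)*Z
    return frame(a,np.cross(Z,d)),a
E
python3 - <<'E'
from h import *
Rm,a=pickR()
plan(np.array([588.8,303.2,125])+19*a,Rm)
E
```

```text
tcp [555.9 304.  212.2] slide cm [10.53 -3.82 -0.3 ] rot [ 0.238  0.032 -0.266] rows 2.7 2.9
```

Call:
arm_command(
  commands=[
    {"slide": [10.5,-3.8,-0.3],"delta_rot": [0.238,0.032,-0.266],"jaw": 170},
    {"slide": [10.5,-3.8,-0.3],"delta_rot": [0.238,0.032,-0.266],"jaw": 170},
    {"slide": [10.5,-3.8,-0.3],"delta_rot": [0.238,0.032,-0.266],"jaw": 170},
    {"slide": [10.5,-3.8,-0.3],"delta_rot": [0.238,0.032,-0.266],"jaw": 170},
    {"slide": [10.5,-3.8,-0.3],"delta_rot": [0.238,0.032,-0.266],"jaw": 170},
    {"slide": [10.5,-3.8,-0.3],"delta_rot": [0.238,0.032,-0.266],"jaw": 170},
    {"slide": [10.5,-3.8,-0.3],"delta_rot": [0.238,0.032,-0.266],"jaw": 170},
  ],
)

```text
clock: 7.77
tool_pos: [596.1, 302.2, 110.0]
tcp_rot: [0.604, -0.513, 0.486, 0.369]
force: [-0.2, 0.3, -0.6]
gripper_width: 0.332
```

```bash
python3 - <<'E'
from h import *
o=manip.get_obs();print(o['qpos'],o['clock'],o['tool_pos'],np.abs(o['dq']).max(),o['gripper_width'])
im=viewer.get_image('wrist');cv2.imwrite('pics/i_wrist.png',im[:,:,::-1])
crop('pics/i_wrist.png','pics/i1.png',0,0,640,400,1.25)
Rm,a=pickR()
W=cam('wrist',o);print('pin top proj',1.25*proj(W,[588.8,303.2,86]),1.25*proj(W,[588.8,303.2,50]))
plan(np.array([588.8,303.2,76])+19*a,Rm)
E
```

```text
[ 0.45755656  0.48582135  1.6560589  -0.22489021  0.80151159 -0.76186468] 7.7667 [596.11263844 302.23343906 110.04085157] 0.017850739177794863 0.3323746245463706
pin top proj [400.87010743 276.86570306] [400.70334601 240.2971919 ]
tcp [596.1 302.4 110. ] slide cm [ 4.99  1.6  -0.08] rot [-0.001  0.002  0.003] rows 1.3 0.0
```

View pics/i1.png

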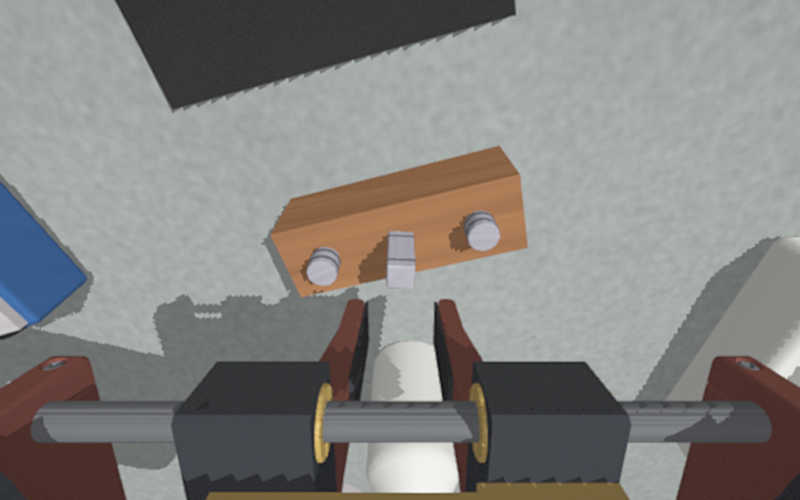

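Call:
arm_command(
  commands=[
    {"slide": [2.5,0.8,0],"delta_rot": [0,0,0],"jaw": 170},
    {"slide": [4.2,1.4,-0.1],"delta_rot": [0,0,0],"jaw": 170},
    {"slide": [5.0,1.6,-0.1],"delta_rot": [0,0,0],"jaw": 170},
    {"slide": [5.0,1.6,-0.1],"delta_rot": [0,0,0],"jaw": 170},
    {"slide": [5.0,1.6,-0.1],"delta_rot": [0,0,0],"jaw": 170},
  ],
)

```text
clock: 8.23
tool_pos: [594.5, 302.1, 58.4]
tcp_rot: [0.605, -0.513, 0.485, 0.369]
force: [0.3, 1.0, 0.6]
gripper_width: 0.331
```

```bash
python3 - <<'E'
from h import *
o=manip.get_obs();print(o['tool_pos'],o['force'])
im=viewer.get_image('wrist');cv2.imwrite('pics/j_wrist.png',im[:,:,::-1])
crop('pics/j_wrist.png','pics/j1.png',160,150,480,350,2.5)
Rm,a=pickR()
plan(np.array([588.8,303.2,76])+19*a,Rm)
E
```

```text
[594.48760263 302.05939058  58.44146466] [0.32055252 0.95059325 0.62360076]
tcp [594.8 302.4  58.9] slide cm [ 0.09  0.14 -0.05] rot [-0.001  0.003  0.005] rows 0.0 0.0
```

View pics/j1.png

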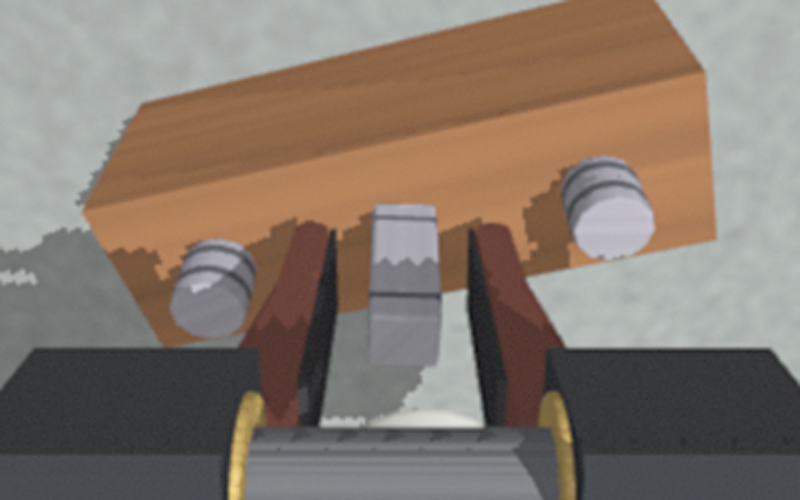

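Pin sits centred between the fingers (crop ≈ (405,285)). Close.

Call:
arm_command(
  commands=[
    {"slide": [0.1,0.1,0],"delta_rot": [0,0,0],"jaw": 255},
    {"slide": [0.1,0.1,0],"delta_rot": [0,0,0],"jaw": 255},
    {"slide": [0.1,0.1,0],"delta_rot": [0,0,0],"jaw": 255},
    {"slide": [0.1,0.1,0],"delta_rot": [0,0,0],"jaw": 255},
    {"slide": [0.1,0.1,0],"delta_rot": [0,0,0],"jaw": 255},
    {"slide": [0.1,0.1,0],"delta_rot": [0,0,0],"jaw": 255},
  ],
)

```text
clock: 8.78
tool_pos: [594.8, 302.9, 58.7]
tcp_rot: [0.606, -0.513, 0.484, 0.368]
force: [-1.0, -0.4, 6.7]
gripper_width: 0.159
```

```bash
python3 - <<'E'
from h import *
o=manip.get_obs();print(o['tool_pos'],o['force'],o['ft_torque'],o['gripper_width'])
Rm,a=pickR()
p=o['tool_pos'].copy()
plan(p+[0,0,60],q2r(o['tcp_rot']).as_matrix())
E
```

```text
[594.81332263 302.88515478  58.68256317] [-0.97369728 -0.38030834  6.67865345] [-0.0528693   0.10239444 -0.02978375] 0.1591563909764974
tcp [594.8 302.9  58.7] slide cm [-5.79 -1.59  0.03] rot [0. 0. 0.] rows 1.4 0.0
```

Call:
arm_command(
  commands=[
    {"slide": [-1.5,-0.4,0],"delta_rot": [0,0,0],"jaw": 255},
    {"slide": [-3.0,-0.8,0],"delta_rot": [0,0,0],"jaw": 255},
    {"slide": [-5.0,-1.4,0],"delta_rot": [0,0,0],"jaw": 255},
    {"slide": [-7.5,-2.1,0],"delta_rot": [0,0,0],"jaw": 255},
    {"slide": [-10,-2.8,0.1],"delta_rot": [0,0,0],"jaw": 255},
    {"slide": [-10,-2.8,0.1],"delta_rot": [0,0,0],"jaw": 255},
    {"slide": [-10,-2.8,0.1],"delta_rot": [0,0,0],"jaw": 255},
  ],
)

```text
clock: 9.37
tool_pos: [596.4, 303.9, 164.3]
tcp_rot: [0.607, -0.513, 0.483, 0.368]
force: [-0.8, 0.1, -1.6]
gripper_width: 0.16
```

```bash
python3 - <<'E'
from h import *
o=manip.get_obs();print(o['tool_pos'],o['force'],o['gripper_width'],o['clock'])
for n in('wrist','scene'):
  im=viewer.get_image(n);cv2.imwrite(f'pics/k_{n}.png',im[:,:,::-1])
crop('pics/k_wrist.png','pics/k1.png',160,150,480,350,2.5)
crop('pics/k_scene.png','pics/k2.png',300,150,500,310,3.5)
E
```

```text
[596.36551455 303.85605728 164.27489029] [-0.77802345  0.08597695 -1.5722924 ] 0.15994128575875416 9.3667
```

View pics/k1.png

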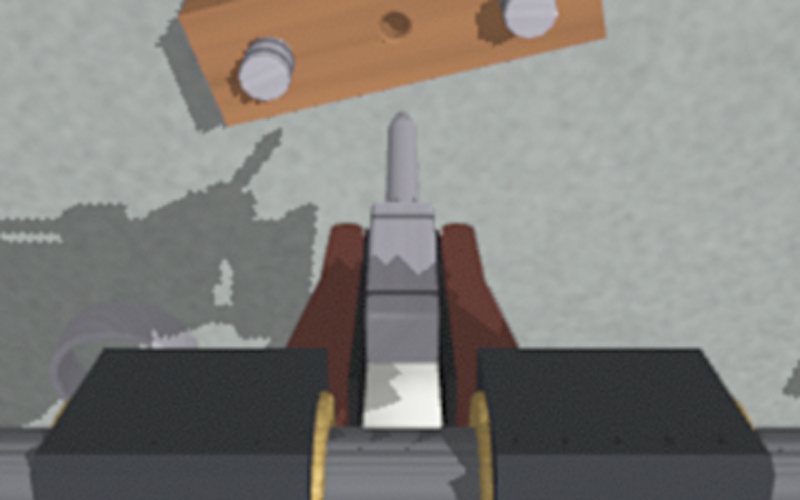

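View pics/k2.png

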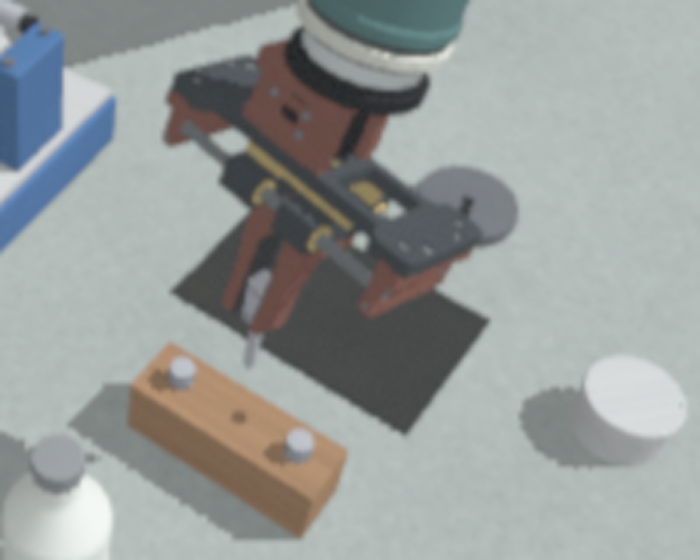

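```bash
python3 - <<'E'
from h import *
np.set_printoptions(precision=3,suppress=True)
c=viewer.camera_info('wrist');T=np.array(c['tool_from_camera']);f=200/np.tan(np.radians(c['vertical_fov']/2))
C=(f,c['cx'],c['cy'],T[:3,:3],T[:3,3])
def k(p): q=proj(C,p); return (q-[160,150])*2.5
Rm,a=pickR()
for th in (13,15,17):
  t=np.radians(th); tt=np.array([np.cos(t),np.sin(t),0]) # sign check
  tl=Rm.T@np.array([0,0,-1.]);
  tt=np.array([np.cos(t),np.sign(tl[1])*np.sin(t),0])
  n=np.array([-tt[1],tt[0],0])  # perp in plane
  for sh in (0,3):
    g=np.array([-19.,0,0])
    print(th,sh,tl,'tip',k(g+tt*(74+sh)),'shoulder edges',k(g+tt*(26+sh)+n*7+[0,0,7]),k(g+tt*(26+sh)-n*7),'top end',k(g-tt*(10-sh)+n*7+[0,0,7]),k(g-tt*(10-sh)-n*7))
E
```

```text
13 0 [ 0.966  0.259 -0.   ] tip [403.938 129.182] shoulder edges [435.385 206.849] [404.448 255.48 ] top end [442.503 317.881] [405.054 371.227]
13 3 [ 0.966  0.259 -0.   ] tip [403.909 124.021] shoulder edges [434.901 199.308] [404.407 247.552] top end [441.798 306.881] [404.995 359.841]
15 0 [ 0.966  0.259 -0.   ] tip [403.954 121.311] shoulder edges [435.514 204.243] [404.453 251.815] top end [442.51 320.18] [405.045 371.515]
15 3 [ 0.966  0.259 -0.   ] tip [403.926 115.892] shoulder edges [435.037 196.339] [404.412 243.583] top end [441.82  308.731] [404.987 359.781]
17 0 [ 0.966  0.259 -0.   ] tip [403.971 113.509] shoulder edges [435.648 201.731] [404.458 248.199] top end [442.514 322.465] [405.036 371.723]
17 3 [ 0.966  0.259 -0.   ] tip [403.943 107.827] shoulder edges [435.178 193.466] [404.418 239.667] top end [441.838 310.584] [404.979 359.659]
```

```bash
python3 - <<'E'
from h import *
np.set_printoptions(precision=1,suppress=True)
T=cam('top');S=cam('scene')
print('knob',tri(ray(T,(316,58)),ray(S,(175,332))))
# box corners top face: top img (427,38),(524,45),(513,113),(418,104)?; scene (100,161),(150,212),(60,242),(31,193)
print('box', tri(ray(T,(513,114)),ray(S,(100,161))),tri(ray(T,(420,101)),ray(S,(148,208))))
print(atz(T,(510,119),0))
E
python3 - <<'E'
import sys;sys.path.insert(0,'.')
from h import *
crop('pics/a_top.png','pics/l1.png',280,20,540,190,3)
crop('pics/a_scene.png','pics/l2.png',20,150,230,390,2.4)
E
```

```text
knob [971.8 117.4  78.2]
box [ 816.5 -471.7   81.9] [ 838.  -186.3  105. ]
[ 818.8 -495.3    0. ]
```

View pics/l1.png

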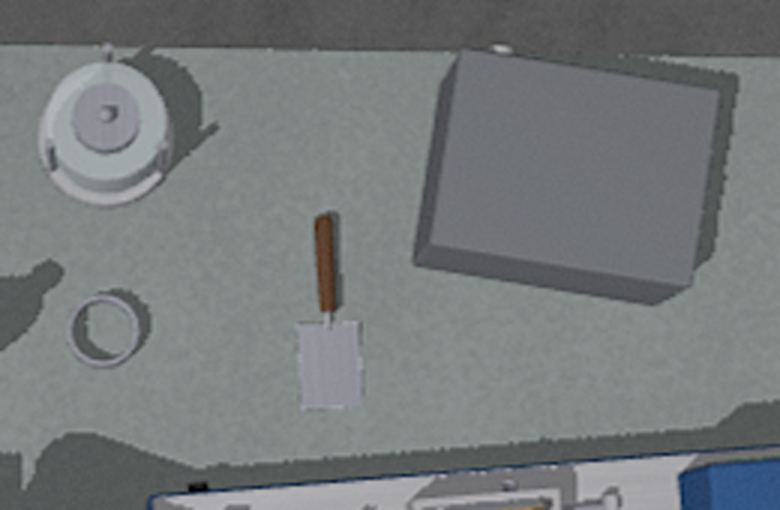

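View pics/l2.png

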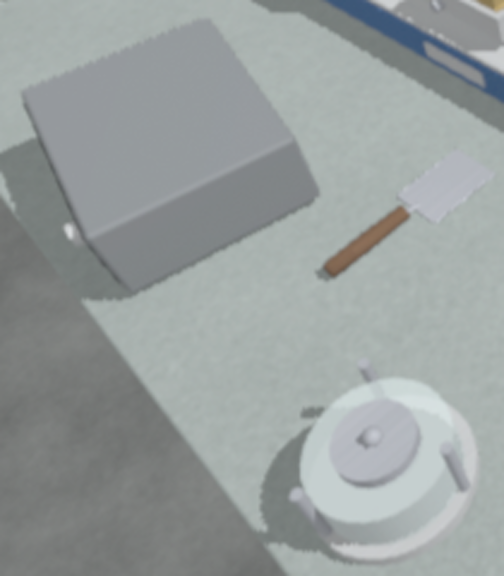

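```bash
cat >> h.py <<'E'
Rg=q2r([.606,-.513,.484,.368]).as_matrix()
t_tool=Rg.T@np.array([0,0,-1.]); t_tool[2]=0; t_tool/=np.linalg.norm(t_tool)
S_OFF=np.array([-19.,0,0])+27*t_tool   # shoulder (pin_seat) in tool coords
# insertion rotation: t -> -mx, jaw -> my
n_tool=np.cross([0,0,1.],t_tool)
def insR(yaw=YAW,pitch=0.):
    # pitch>0: tip up
    x=np.array([np.cos(yaw),np.sin(yaw),0]);y=np.array([-np.sin(yaw),np.cos(yaw),0])
    tw=-x*np.cos(pitch)+Z*np.sin(pitch)
    Wd=np.column_stack([tw,np.cross(y,tw),y]);Tl=np.column_stack([t_tool,n_tool,[0,0,1.]])
    return Wd@Tl.T
def inspose(seat,yaw=YAW,pitch=0.):
    Rm=insR(yaw,pitch);return np.array(seat)-Rm@S_OFF,Rm
MOUTH=np.array([534.9,-87.3,130.])
E
python3 - <<'E'
from h import *
np.set_printoptions(precision=3,suppress=True)
print(t_tool,np.degrees(np.arctan2(t_tool[1],t_tool[0])))
o=manip.get_obs()
plan([640,-60,310],q2r(o['tcp_rot']).as_matrix())
p,Rm=inspose(MOUTH+73*mx);print(p,Rm)
plan(p,Rm)
from ik import ik
for Lt in (330,380,430): print(ik(p,Rm,[-.15,1.06,1,-.3,2.35,-1.87],Lt))
E
```

```text
[0.964 0.266 0.   ] 15.397441681947358
tcp [594.4 302.8 161.4] slide cm [-11.29 -15.55 -34.48] rot [0. 0. 0.] rows 9.5 0.0
[616.237 -79.796 124.955] [[-0.96  -0.264 -0.092]
 [-0.089 -0.024  0.996]
 [-0.266  0.964  0.   ]]
tcp [594.4 302.8 161.4] slide cm [  6.05  -8.84 -36.98] rot [-0.29   0.169  1.556] rows 9.2 12.7
(array([-0.128,  1.161,  0.742, -0.36 ,  2.502, -1.924]), np.float64(2.401392979994852e-10))
(array([-0.117,  1.288,  0.523, -0.394,  2.592, -1.968]), np.float64(6.607989032973481e-14))
(array([-0.106,  1.438,  0.233, -0.483,  2.71 , -2.071]), np.float64(0.021982379940607377))
```

```bash
python3 - <<'E'
from ik import *
np.set_printoptions(precision=2,suppress=True)
o=manip.get_obs()
for Lt in (280,300,330,380,430): print(Lt,fk(o['qpos'],Lt)[0]-o['tool_pos'])
E
```

```text
280 [-26.93   4.96  -3.53]
300 [-21.77   3.93  -2.82]
330 [-14.03   2.38  -1.76]
380 [-1.13 -0.21 -0.  ]
430 [11.76 -2.79  1.76]
```

```bash
python3 - <<'E'
from ik import *
np.set_printoptions(precision=3,suppress=True)
for dz in (0,60,120):
  p,Rm=inspose(MOUTH+65*mx+dz*Z)
  print(dz,p,ik(p,Rm,[-.15,1.06,.8,-.3,2.35,-1.87],384))
E
```

```text
0 [608.27  -80.531 124.955] (array([-0.118,  1.283,  0.543, -0.386,  2.578, -1.958]), np.float64(1.8754614965134163e-15))
60 [608.27  -80.531 184.955] (array([-0.118,  1.219,  0.549, -0.425,  2.631, -2.003]), np.float64(2.6026606386430087e-09))
120 [608.27  -80.531 244.955] (array([-0.118,  1.163,  0.537, -0.482,  2.693, -2.068]), np.float64(3.699108176323843e-11))
```

Call:
arm_command(
  commands=[
    {"slide": [-11.3,-15.5,-34.5],"delta_rot": [0,0,0],"jaw": 255},
    {"slide": [-11.3,-15.5,-34.5],"delta_rot": [0,0,0],"jaw": 255},
    {"slide": [-11.3,-15.5,-34.5],"delta_rot": [0,0,0],"jaw": 255},
    {"slide": [-11.3,-15.5,-34.5],"delta_rot": [0,0,0],"jaw": 255},
    {"slide": [-11.3,-15.5,-34.5],"delta_rot": [0,0,0],"jaw": 255},
    {"slide": [-11.3,-15.5,-34.5],"delta_rot": [0,0,0],"jaw": 255},
    {"slide": [-11.3,-15.5,-34.5],"delta_rot": [0,0,0],"jaw": 255},
    {"slide": [-11.3,-15.5,-34.5],"delta_rot": [0,0,0],"jaw": 255},
    {"slide": [-11.3,-15.5,-34.5],"delta_rot": [0,0,0],"jaw": 255},
    {"slide": [-11.3,-15.5,-34.5],"delta_rot": [0,0,0],"jaw": 255},
    {"slide": [-11.3,-15.5,-34.5],"delta_rot": [0,0,0],"jaw": 255},
  ],
)

```text
clock: 10.38
tool_pos: [640.3, -64.6, 310.3]
tcp_rot: [0.606, -0.512, 0.486, 0.367]
force: [-0.1, -0.3, -1.2]
gripper_width: 0.159
```

```bash
python3 - <<'E'
from h import *
o=manip.get_obs();print(o['qpos'],o['gripper_width'])
p,Rm=inspose(MOUTH+65*mx+80*Z)
plan(p,Rm)
E
```

```text
[-2.07899853e-01  2.16591833e-01  1.52738060e+00  3.54710116e-05
  1.13020679e+00 -1.56364160e+00] 0.15888840527026662
tcp [640.3 -64.6 310.3] slide cm [ 9.42  5.48 -2.26] rot [-0.295  0.17   1.556] rows 2.7 12.7
```

Call:
arm_command(
  commands=[
    {"slide": [0,0,0],"delta_rot": [-0.295,0.17,1.556],"jaw": 255},
    {"slide": [0,0,0],"delta_rot": [-0.295,0.17,1.556],"jaw": 255},
    {"slide": [2,1,0],"delta_rot": [-0.295,0.17,1.556],"jaw": 255},
    {"slide": [3,2,-0.5],"delta_rot": [-0.295,0.17,1.556],"jaw": 255},
    {"slide": [4,3,-1],"delta_rot": [-0.295,0.17,1.556],"jaw": 255},
    {"slide": [5,4,-1.5],"delta_rot": [-0.295,0.17,1.556],"jaw": 255},
    {"slide": [6,5,-2.3],"delta_rot": [-0.295,0.17,1.556],"jaw": 255},
    {"slide": [7,5.4,-2.3],"delta_rot": [-0.295,0.17,1.556],"jaw": 255},
    {"slide": [9,5.4,-2.3],"delta_rot": [-0.295,0.17,1.556],"jaw": 255},
    {"slide": [11,6,-2.3],"delta_rot": [-0.295,0.17,1.556],"jaw": 255},
    {"slide": [13.3,6.5,-2.3],"delta_rot": [-0.295,0.17,1.556],"jaw": 255},
    {"slide": [13.3,6.5,-2.3],"delta_rot": [-0.295,0.17,1.556],"jaw": 255},
  ],
)

```text
clock: 11.38
tool_pos: [607.0, -79.8, 158.1]
tcp_rot: [0.093, -0.15, 0.695, 0.697]
force: [-0.0, -0.4, -0.2]
gripper_width: 0.159
```

```bash
python3 - <<'E'
from h import *
o=manip.get_obs();print(o['qpos'],o['gripper_width'],o['force'])
p,Rm=inspose(MOUTH+65*mx+40*Z)
plan(p,Rm)
E
```

```text
[-0.12297078  1.18737308  0.61315986 -0.34409955  2.53176457 -1.91654979] 0.15876517947329064 [-0.01829814 -0.36653819 -0.19191715]
tcp [607.  -79.8 158.1] slide cm [-0.35  0.6  -0.09] rot [-0.013  0.008  0.076] rows 0.2 0.6
```

```bash
python3 - <<'E'
from h import *
p,Rm=inspose(MOUTH+68*mx)
plan(p,Rm)
E
```

```text
tcp [607.  -79.8 158.1] slide cm [ 0.72 -3.26 -0.04] rot [-0.013  0.008  0.076] rows 0.8 0.6
```

Call:
arm_command(
  commands=[
    {"slide": [0.4,-1.5,0],"delta_rot": [-0.013,0.008,0.076],"jaw": 255},
    {"slide": [0.7,-3.2,0],"delta_rot": [-0.013,0.008,0.076],"jaw": 255},
    {"slide": [0.7,-3.2,0],"delta_rot": [-0.013,0.008,0.076],"jaw": 255},
    {"slide": [0.7,-3.2,0],"delta_rot": [-0.013,0.008,0.076],"jaw": 255},
  ],
)

```text
clock: 11.72
tool_pos: [610.7, -79.3, 124.1]
tcp_rot: [0.062, -0.127, 0.696, 0.704]
force: [-0.3, -0.2, 0.6]
gripper_width: 0.156
```

```bash
python3 - <<'E'
from h import *
import pickle
o=manip.get_obs();print(o['qpos'],o['gripper_width'],o['force'],np.abs(o['dq']).max())
pickle.dump(o,open('m.pkl','wb'))
p,Rm=inspose(MOUTH+68*mx)
plan(p,Rm)
for n in('wrist','scene','top'):
  im=viewer.get_image(n);cv2.imwrite(f'pics/m_{n}.png',im[:,:,::-1])
crop('pics/m_wrist.png','pics/m1.png',160,100,480,340,2.5)
crop('pics/m_scene.png','pics/m2.png',150,70,350,220,3.9)
W=cam('wrist',o)
print('mouth in m1',(proj(W,MOUTH)-[160,100])*2.5)
E
```

```text
[-0.11700104  1.27613935  0.55197604 -0.38351913  2.57694929 -1.9552271 ] 0.15606168455681782 [-0.28357621 -0.15139294  0.5705655 ] 0.0891812824661651
tcp [610.7 -79.3 124.1] slide cm [-0.06  0.07 -0.1 ] rot [-0.    -0.    -0.001] rows 0.0 0.0
mouth in m1 [400.30915109 209.12934495]
```

View pics/m1.png

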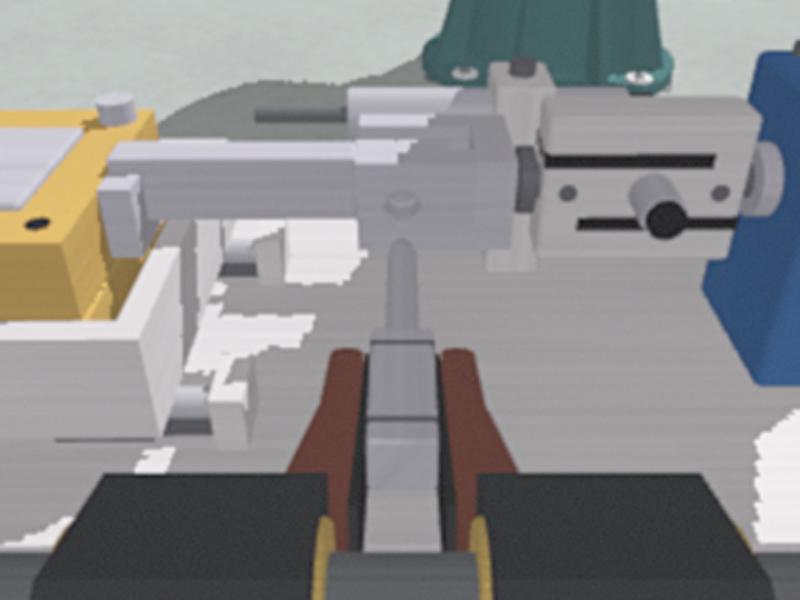

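View pics/m2.png

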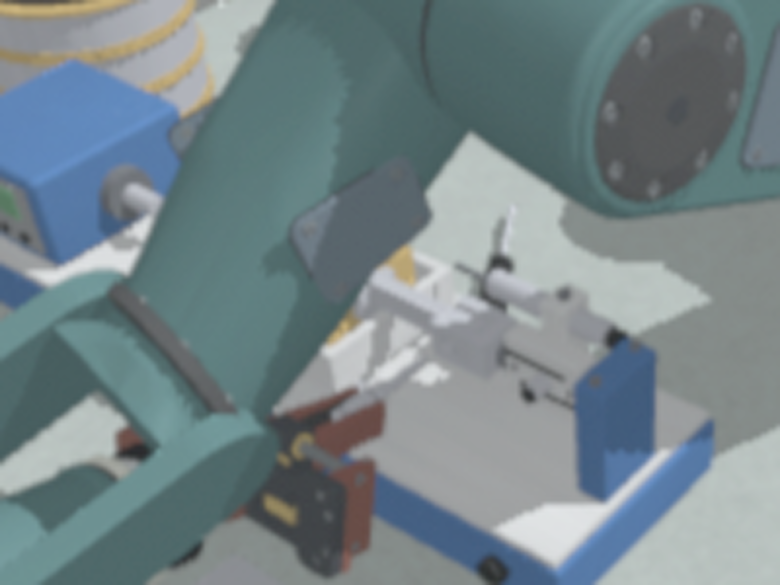

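```bash
python3 - <<'E'
from h import *
crop('pics/m_wrist.png','pics/m3.png',280,140,370,240,8,1.8)
o=__import__('pickle').load(open('m.pkl','rb'));W=cam('wrist',o)
print((proj(W,MOUTH)-[280,140])*8)
for z in(115,145): print([(proj(W,MOUTH+dy*my+(z-130)*Z)-[280,140])*8 for dy in(-14,0,33)])
R0=q2r(o['tcp_rot']).as_matrix();seat=o['tool_pos']+R0@S_OFF;t=R0@t_tool
print(seat,t,'tip',(proj(W,seat+48*t)-[280,140])*8,'taper',(proj(W,seat+41*t)-[280,140])*8)
E
```

```text
[320.9892835  349.21390384]
[array([178.31362299, 483.76737827]), array([321.1462931 , 483.70657591]), array([657.83851447, 483.5632496 ])]
[array([168.07077289, 205.45130272]), array([320.8213714 , 205.38227227]), array([680.893753  , 205.21954977])]
[602.10606158 -80.09179379 129.14464461] [-9.95761328e-01 -9.19727888e-02  6.20136959e-04] tip [332.10153414 464.01214024] taper [332.34370732 506.29813024]
```

View pics/m3.png

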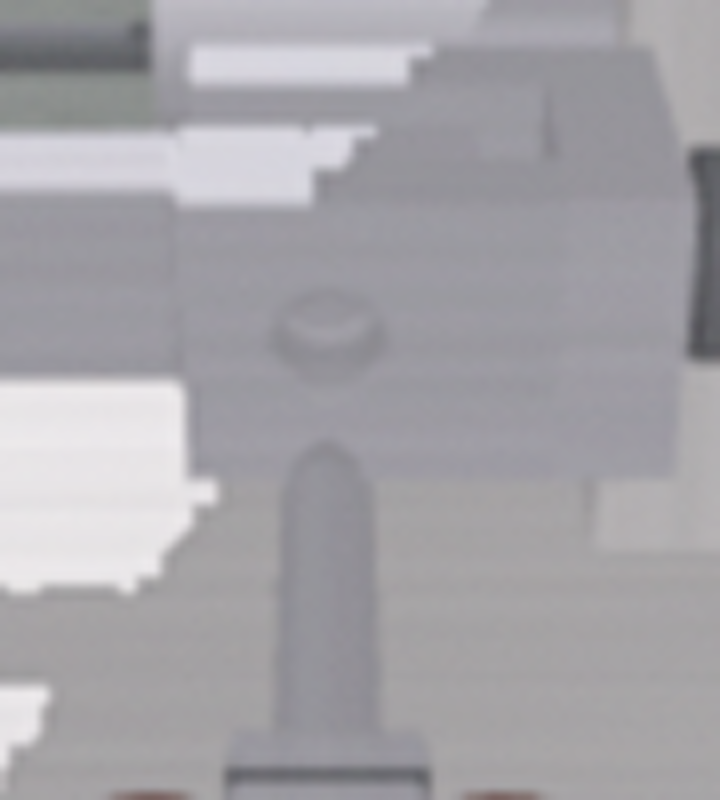

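```bash
python3 - <<'E'
from h import *
np.set_printoptions(precision=1,suppress=True)
o=__import__('pickle').load(open('m.pkl','rb'));W=cam('wrist',o)
k=lambda p:(proj(W,p)-[280,140])*8
R0=q2r(o['tcp_rot']).as_matrix();seat=o['tool_pos']+R0@S_OFF;t=R0@t_tool;u=R0@n_tool
if u[2]<0:u=-u
print('tip upper',k(seat+48*t+2*u),'taper upper',k(seat+41*t+4*u),'shoulder upper',k(seat+7*u),'end upper',k(seat-36*t+7*u),'end low',k(seat-36*t-7*u))
for dz in(0,1,1.5):
  b=MOUTH+.6*my+dz*Z; print('bore',dz,k(b),k(b+5*Z),k(b-5*Z),k(b+5*my),k(b-5*my))
crop('pics/m_wrist.png','pics/m4.png',290,225,350,300,10,1.8)
E
```

```text
tip upper [332.1 444.6] taper upper [332.4 466.7] shoulder upper [334.3 731.6] end upper [ 336.5 1103.4] end low [ 336.  1265.7]
bore 0 [327.3 349.2] [327.3 302.4] [327.3 395. ] [380.  349.2] [274.6 349.2]
bore 1 [327.3 339.9] [327.3 292.9] [327.3 386. ] [380.2 339.9] [274.5 339.9]
bore 1.5 [327.3 335.3] [327.3 288.1] [327.3 381.4] [380.2 335.2] [274.4 335.3]
```

View pics/m4.png

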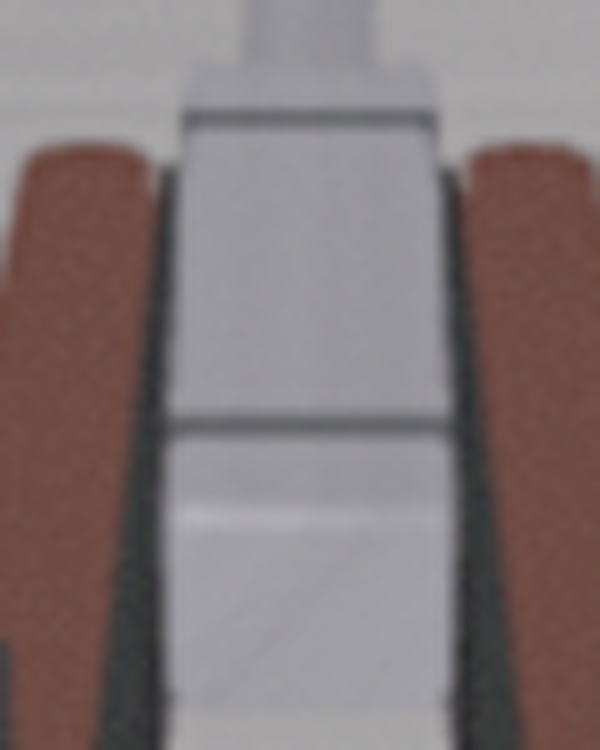

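```bash
python3 - <<'E'
from h import *
from scipy.optimize import least_squares
np.set_printoptions(precision=2,suppress=True)
o=__import__('pickle').load(open('m.pkl','rb'));W=cam('wrist',o)
k=lambda p:((proj(W,p)-[280,140])*8)[1]
R0=q2r(o['tcp_rot']).as_matrix()
def pin(x):
    sh,per,th=x
    a=np.arctan2(t_tool[1],t_tool[0])+th
    t=np.array([np.cos(a),np.sin(a),0]);n=np.array([-t[1],t[0],0])
    seat=S_OFF+sh*t_tool+per*n
    return o['tool_pos']+R0@seat,R0@t,R0@n
def f(x,w=True):
    s,t,u=pin(x)
    r=np.array([k(s+48*t+2*u)-443,k(s+7*u)-730,k(s-36*t+7*u)-1092,k(s-36*t-7*u)-1238])/8
    return np.r_[r, x[2]/.03] if w else r
r=least_squares(f,[0,0,0]);print(r.x,f(r.x,False)); s,t,u=pin(r.x);print('seat',s,'tip',s+48*t,t)
E
```

```text
[ 6.58 -4.79  0.02] [ 0.16 -0.08 -0.37  0.33]
seat [595.47 -80.71 124.36] tip [547.68 -85.12 125.25] [-1.   -0.09  0.02]
```

```bash
python3 - <<'E'
from h import *
np.set_printoptions(precision=2,suppress=True)
o=__import__('pickle').load(open('m.pkl','rb'));W=cam('wrist',o)
R0=q2r(o['tcp_rot']).as_matrix()
dep=lambda p:(W[3].T@(p-W[4]))[2]
u=R0@n_tool;t=R0@t_tool;seat=o['tool_pos']+R0@S_OFF
print('hyp0 depth sh,end',dep(seat+7*u),dep(seat-36*t+7*u),dep(seat-36*t-7*u))
s2=seat+6.58*t-4.79*u
print('hyp1',dep(s2+7*u),dep(s2-36*t+7*u),dep(s2-36*t-7*u))
# finger tip rows: tool points (0,10,+-z)
k=lambda p:(proj(W,p)-[290,225])*10
for y in(10,-10,8,5,0): print(y,k(o['tool_pos']+R0@np.array([0,y,7.])),k(o['tool_pos']+R0@np.array([0,y,20.])))
E
```

```text
hyp0 depth sh,end 179.76086982796767 149.40475978222557 156.93060466437043
hyp1 187.88420623449713 157.528096188755 165.05394107089987
10 [444.03 165.  ] [677.81 164.94]
-10 [439.6  485.59] [665.81 485.53]
8 [443.58 198.02] [676.57 197.96]
5 [442.9  247.15] [674.74 247.08]
0 [441.78 327.94] [671.71 327.88]
```

```bash
cat >> h.py <<'E'
M2=MOUTH+1.16*my+1.2*Z
E
python3 - <<'E'
from h import *
p,Rm=inspose(M2+51*mx)
plan(p,Rm)
E
```

```text
tcp [612.3 -80.  129.1] slide cm [1.81 0.21 0.1 ] rot [-0.002  0.     0.007] rows 0.4 0.1
```

Call:
arm_command(
  commands=[
    {"slide": [0.9,0.1,0.1],"delta_rot": [0,0,0.007],"jaw": 255},
    {"slide": [1.8,0.2,0.1],"delta_rot": [0,0,0.007],"jaw": 255},
    {"slide": [1.8,0.2,0.1],"delta_rot": [0,0,0.007],"jaw": 255},
    {"slide": [1.8,0.2,0.1],"delta_rot": [0,0,0.007],"jaw": 255},
    {"slide": [1.8,0.2,0.1],"delta_rot": [0,0,0.007],"jaw": 255},
  ],
)

```text
clock: 12.28
tool_pos: [595.1, -80.9, 128.1]
tcp_rot: [0.064, -0.128, 0.696, 0.703]
force: [-0.6, 1.0, -0.9]
gripper_width: 0.159
```

```bash
python3 - <<'E'
from h import *
import pickle
o=manip.get_obs();print(o['tool_pos'],o['gripper_width'],o['force'],np.abs(o['dq']).max())
pickle.dump(o,open('n.pkl','wb'))
p,Rm=inspose(M2+51*mx); plan(p,Rm)
im=viewer.get_image('wrist');cv2.imwrite('pics/n_wrist.png',im[:,:,::-1])
crop('pics/n_wrist.png','pics/n1.png',280,140,370,240,7,1.8)
plan(p,Rm)
E
```

```text
[595.11160784 -80.87738811 128.10456018] 0.15899131129027094 [-0.62097742  1.04538232 -0.92547459] 0.020069377483783225
tcp [595.1 -80.9 128.1] slide cm [ 0.14 -0.16  0.03] rot [-0.003  0.     0.004] rows 0.1 0.0
tcp [595.  -80.8 127.5] slide cm [ 0.11 -0.11  0.02] rot [-0.003  0.     0.003] rows 0.0 0.0
```

View pics/n1.png

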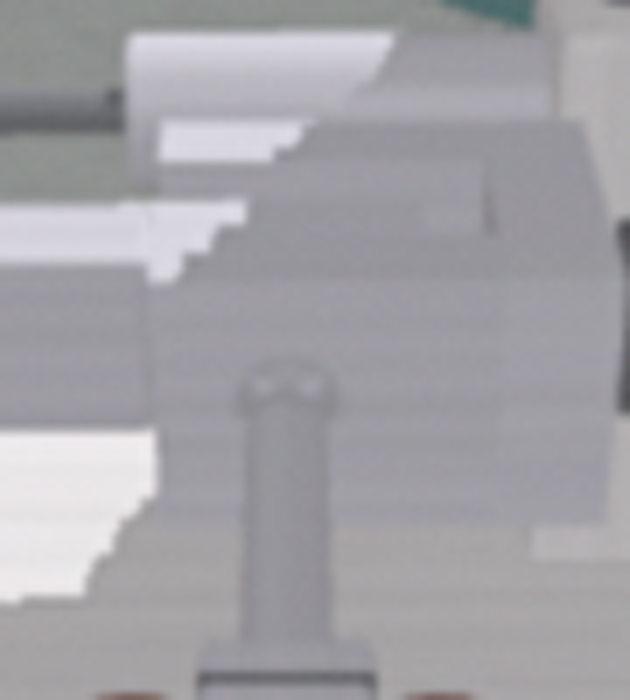

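```bash
python3 - <<'E'
from h import *
np.set_printoptions(precision=1,suppress=True)
o=__import__('pickle').load(open('n.pkl','rb'));W=cam('wrist',o)
k=lambda p:(proj(W,p)-[280,140])*7
R0=q2r(o['tcp_rot']).as_matrix();seat=o['tool_pos']+R0@S_OFF;t=R0@t_tool;u=R0@n_tool
print(seat,seat+48*t)
print('tip upper',k(seat+48*t+2*u),'lower',k(seat+48*t-2*u),'taper upper',k(seat+41*t+4*u),'shoulder',k(seat+7*u))
for dz in (0,1,2): b=MOUTH+.66*my+dz*Z;print('bore',dz,k(b),k(b+5*Z)[1],k(b-5*Z)[1],'fork top/bot',k(b+(15-dz)*Z)[1],k(b+(-15-dz)*Z)[1])
E
```

```text
[586.4 -81.7 133.1] [538.6 -86.  132.9]
tip upper [290.6 389. ] lower [290.6 422.8] taper upper [290.9 408.3] shoulder [292.5 640.2]
bore 0 [287.7 410.8] 369.08305654309913 451.47984375486817 fork top/bot 282.6492972665974 530.1160308028295
bore 1 [287.7 402.5] 360.62613402583065 443.4137493675188 fork top/bot 282.6492972665974 530.1160308028295
bore 2 [287.7 394.2] 352.1285738231786 435.3098047253518 fork top/bot 282.6492972665974 530.1160308028295
```

```bash
python3 - <<'E'
from h import *
for d in (40,30,20,10,2,0):
  p,Rm=inspose(M2+d*mx); print(d,end=' ');plan(p,Rm)
E
```

```text
40 tcp [595.  -80.8 127.5] slide cm [1.17 0.19 0.02] rot [-0.003  0.     0.003] rows 0.3 0.0
30 tcp [595.  -80.8 127.5] slide cm [2.14 0.46 0.02] rot [-0.003  0.     0.003] rows 0.5 0.0
20 tcp [595.  -80.8 127.5] slide cm [3.1  0.72 0.02] rot [-0.003  0.     0.003] rows 0.8 0.0
10 tcp [595.  -80.8 127.5] slide cm [4.06 0.99 0.02] rot [-0.003  0.     0.003] rows 1.0 0.0
2 tcp [595.  -80.8 127.5] slide cm [4.83 1.21 0.02] rot [-0.003  0.     0.003] rows 1.2 0.0
0 tcp [595.  -80.8 127.5] slide cm [5.03 1.26 0.02] rot [-0.003  0.     0.003] rows 1.2 0.0
```

Call:
arm_command(
  commands=[
    {"slide": [0.1,-0.1,0],"delta_rot": [0,0,0],"jaw": 255},
    {"slide": [0.1,-0.1,0],"delta_rot": [0,0,0],"jaw": 255},
    {"slide": [0.5,0,0],"delta_rot": [0,0,0],"jaw": 255},
    {"slide": [0.8,0.1,0],"delta_rot": [0,0,0],"jaw": 255},
    {"slide": [1.2,0.2,0],"delta_rot": [0,0,0],"jaw": 255},
    {"slide": [1.7,0.33,0],"delta_rot": [0,0,0],"jaw": 255},
    {"slide": [2.1,0.45,0],"delta_rot": [0,0,0],"jaw": 255},
    {"slide": [2.1,0.45,0],"delta_rot": [0,0,0],"jaw": 255},
  ],
)

```text
clock: 13.0
tool_pos: [573.0, -82.9, 125.8]
tcp_rot: [0.064, -0.128, 0.696, 0.704]
force: [-1.6, 0.3, -3.5]
gripper_width: 0.154
```

```bash
python3 - <<'E'
from h import *
o=manip.get_obs();print(o['tool_pos'],o['gripper_width'],o['force'],o['ft_torque'])
im=viewer.get_image('wrist');cv2.imwrite('pics/p_wrist.png',im[:,:,::-1])
crop('pics/p_wrist.png','pics/p1.png',250,140,390,260,5,1.8)
for d in (30,20,10,0,-1):
  p,Rm=inspose(M2+d*mx); print(d,end=' ');plan(p,Rm)
E
```

```text
[572.97846879 -82.87108666 125.78754346] 0.15382118871572414 [-1.57614271  0.28748552 -3.4925409 ] [ 0.14753453 -1.27104647 -0.05585784]
30 tcp [573.2 -82.9 125.8] slide cm [-0.02  0.03  0.03] rot [-0.002  0.     0.003] rows 0.0 0.0
20 tcp [573.2 -82.9 125.8] slide cm [0.94 0.3  0.02] rot [-0.002  0.     0.003] rows 0.2 0.0
10 tcp [573.2 -82.9 125.8] slide cm [1.9  0.57 0.02] rot [-0.002  0.     0.003] rows 0.5 0.0
0 tcp [573.2 -82.9 125.8] slide cm [2.87 0.84 0.02] rot [-0.002  0.     0.003] rows 0.7 0.0
-1 tcp [573.2 -82.9 125.8] slide cm [2.96 0.87 0.02] rot [-0.002  0.     0.003] rows 0.7 0.0
```

View pics/p1.png

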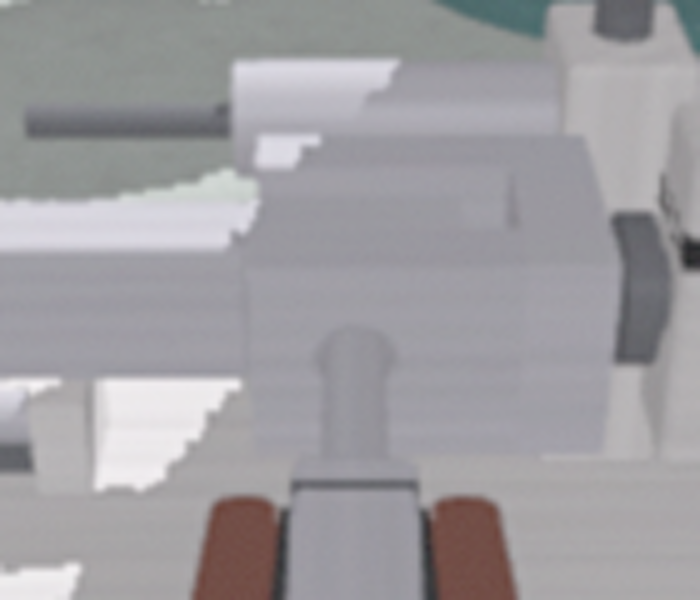

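Call:
arm_command(
  commands=[
    {"slide": [0.03,-0.07,0.02],"delta_rot": [0,0,0],"jaw": 255},
    {"slide": [0.5,0.06,0.02],"delta_rot": [0,0,0],"jaw": 255},
    {"slide": [0.97,0.2,0.02],"delta_rot": [0,0,0],"jaw": 255},
    {"slide": [1.4,0.32,0.02],"delta_rot": [0,0,0],"jaw": 255},
    {"slide": [1.93,0.47,0.02],"delta_rot": [0,0,0],"jaw": 255},
    {"slide": [1.93,0.47,0.02],"delta_rot": [0,0,0],"jaw": 255},
  ],
)

```text
clock: 13.55
tool_pos: [552.6, -84.6, 125.4]
tcp_rot: [0.064, -0.127, 0.696, 0.704]
force: [-0.4, -0.3, -1.7]
gripper_width: 0.157
```

```bash
python3 - <<'E'
from h import *
o=manip.get_obs();print(o['tool_pos'],o['gripper_width'],o['force'],o['ft_torque'])
im=viewer.get_image('wrist');cv2.imwrite('pics/q_wrist.png',im[:,:,::-1])
crop('pics/q_wrist.png','pics/q1.png',250,140,390,260,5,1.8)
for d in (10,0,-2):
  p,Rm=inspose(M2-.6*Z+d*mx); print(d,end=' ');plan(p,Rm)
E
```

```text
[552.57770881 -84.58073388 125.39668499] 0.15681819717099474 [-0.39326083 -0.34831518 -1.73260104] [ 0.09248434 -0.70178032  0.02566099]
10 tcp [552.9 -84.5 125.4] slide cm [-0.05  0.    0.01] rot [-0.002  0.001  0.003] rows 0.0 0.0
0 tcp [552.9 -84.5 125.4] slide cm [0.91 0.27 0.01] rot [-0.002  0.001  0.003] rows 0.2 0.0
-2 tcp [552.9 -84.5 125.4] slide cm [1.1  0.32 0.01] rot [-0.002  0.001  0.003] rows 0.3 0.0
```

View pics/q1.png

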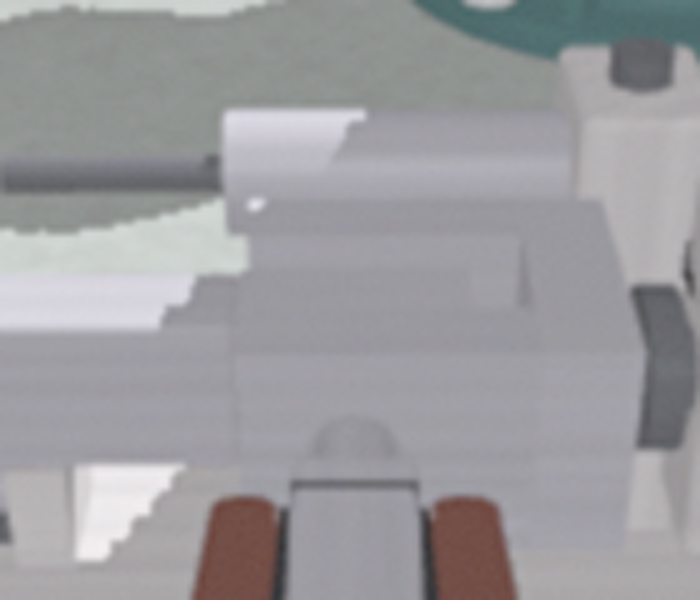

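Passing freely through. Push on to contact, slightly lower.

Call:
arm_command(
  commands=[
    {"slide": [0.3,0.05,0],"delta_rot": [0,0,0],"jaw": 255},
    {"slide": [0.5,0.11,0],"delta_rot": [0,0,0],"jaw": 255},
    {"slide": [0.7,0.17,0],"delta_rot": [0,0,0],"jaw": 255},
    {"slide": [0.85,0.21,0],"delta_rot": [0,0,0],"jaw": 255},
    {"slide": [0.85,0.21,0],"delta_rot": [0,0,0],"jaw": 255},
  ],
)

```text
clock: 14.02
tool_pos: [544.0, -85.4, 125.2]
tcp_rot: [0.064, -0.127, 0.696, 0.704]
force: [0.8, -0.0, -0.7]
gripper_width: 0.157
```

```bash
python3 - <<'E'
from h import *
o=manip.get_obs();print(o['tool_pos'],o['gripper_width'],o['force'],o['ft_torque'])
im=viewer.get_image('wrist');cv2.imwrite('pics/r_wrist.png',im[:,:,::-1])
crop('pics/r_wrist.png','pics/r1.png',250,140,390,260,5,1.8)
for d in (0,-2):
  p,Rm=inspose(M2-.9*Z+d*mx); print(d,end=' ');plan(p,Rm)
E
```

```text
[543.96928023 -85.38746278 125.24556287] 0.15740801075228508 [ 0.75420498 -0.0174224  -0.745171  ] [ 0.09415344 -0.51432362 -0.03613246]
0 tcp [544.1 -85.3 125.2] slide cm [0.06 0.02 0.01] rot [-0.002  0.001  0.002] rows 0.0 0.0
-2 tcp [544.1 -85.3 125.2] slide cm [0.25 0.08 0.01] rot [-0.002  0.001  0.002] rows 0.1 0.0
```

View pics/r1.png

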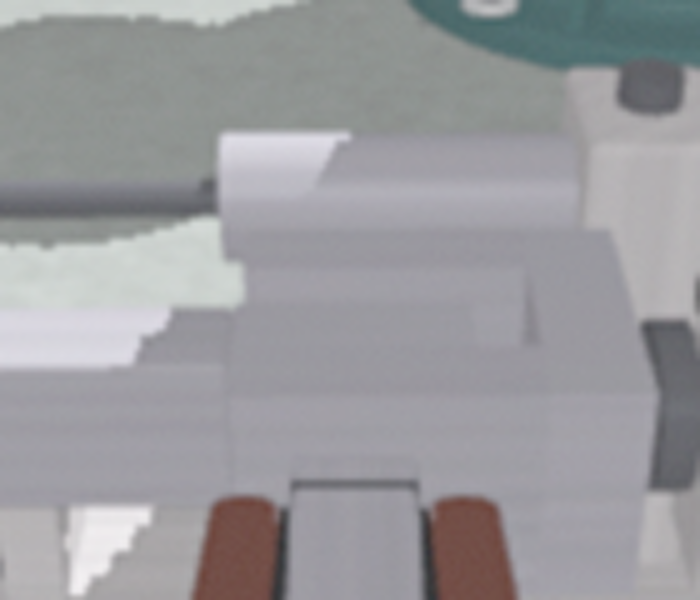

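Call:
arm_command(
  commands=[
    {"slide": [0.15,0.04,0],"delta_rot": [0,0,0],"jaw": 255},
    {"slide": [0.25,0.07,0],"delta_rot": [0,0,0],"jaw": 255},
    {"slide": [0.35,0.1,0],"delta_rot": [0,0,0],"jaw": 255},
    {"slide": [0.35,0.1,0],"delta_rot": [0,0,0],"jaw": 255},
  ],
)

```text
clock: 14.4
tool_pos: [542.9, -85.5, 125.1]
tcp_rot: [0.066, -0.131, 0.696, 0.703]
force: [17.8, 1.6, 1.7]
gripper_width: 0.158
```

```bash
python3 - <<'E'
from h import *
o=manip.get_obs();print(o['tool_pos'],o['force'],o['ft_torque'])
np.set_printoptions(precision=2,suppress=True)
R0=q2r(o['tcp_rot']).as_matrix();print('seat',o['tool_pos']+R0@S_OFF,'M2',M2,'t',R0@t_tool)
for n in('wrist','scene'):
  im=viewer.get_image(n);cv2.imwrite(f'pics/s_{n}.png',im[:,:,::-1])
crop('pics/s_wrist.png','pics/s1.png',250,160,390,280,5,1.8)
crop('pics/s_scene.png','pics/s2.png',200,110,330,210,6,1.6)
E
```

```text
[542.86682135 -85.47644028 125.14915747] [17.77887629  1.5508862   1.70650998] [ 0.21570629 -0.88309804 -0.08564248]
seat [534.17 -86.27 130.1 ] M2 [534.79 -86.14 131.2 ] t [-1.   -0.09 -0.01]
```

View pics/s1.png

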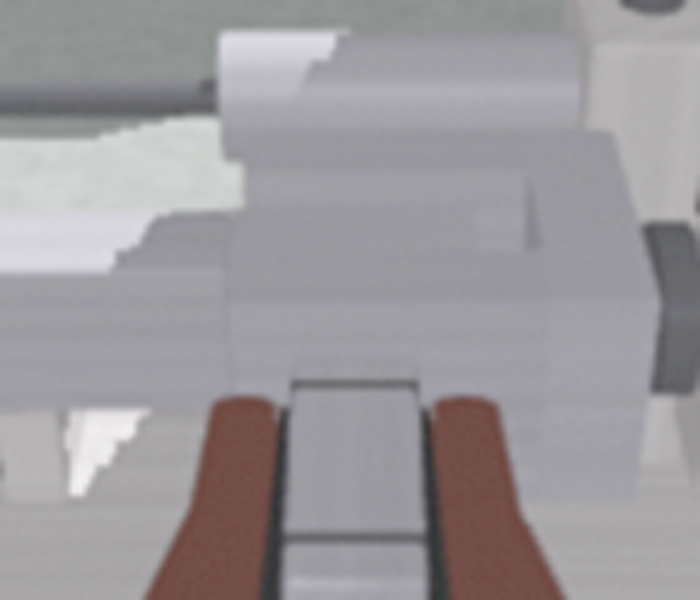

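View pics/s2.png

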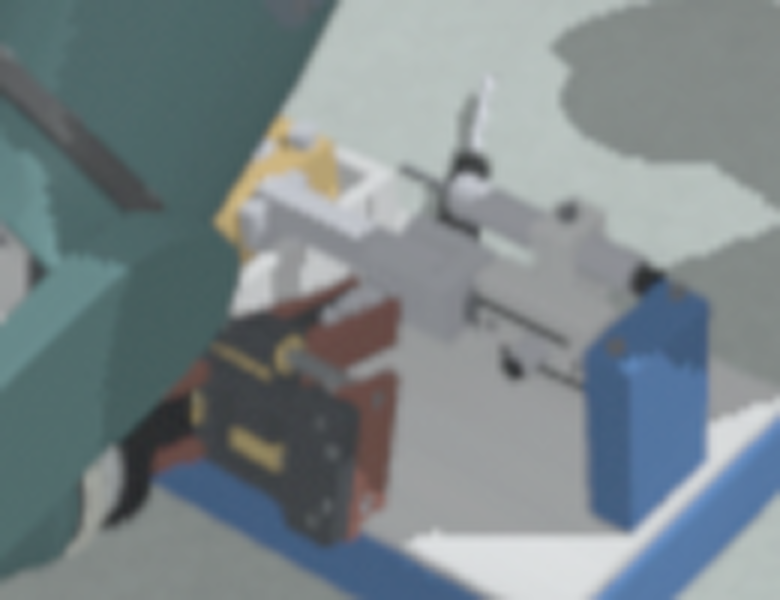

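Call:
arm_command(
  commands=[
    {"slide": [0,0,0],"delta_rot": [0,0,0],"jaw": 235},
    {"slide": [0,0,0],"delta_rot": [0,0,0],"jaw": 220},
    {"slide": [0,0,0],"delta_rot": [0,0,0],"jaw": 180},
    {"slide": [0,0,0],"delta_rot": [0,0,0],"jaw": 160},
    {"slide": [0,0,0],"delta_rot": [0,0,0],"jaw": 150},
    {"slide": [0,0,0],"delta_rot": [0,0,0],"jaw": 150},
  ],
)

```text
clock: 15.0
tool_pos: [542.6, -85.5, 125.1]
tcp_rot: [0.066, -0.13, 0.696, 0.703]
force: [0.2, -0.2, 0.7]
gripper_width: 0.4
```

```bash
python3 - <<'E'
from h import *
o=manip.get_obs();print(o['tool_pos'],o['force'],o['ft_torque'],o['gripper_width'])
im=viewer.get_image('wrist');cv2.imwrite('pics/u_wrist.png',im[:,:,::-1])
crop('pics/u_wrist.png','pics/u1.png',220,140,420,290,4,1.8)
R0=q2r(o['tcp_rot']).as_matrix();print(R0.T@mx,R0.T@Z)
E
```

```text
[542.55964044 -85.5284289  125.1358993 ] [ 0.15120779 -0.1786108   0.66086129] [ 0.14676113 -0.35256333  0.00993677] 0.40012399650551506
[-9.61601128e-01 -2.74450760e-01  2.23590492e-04] [-0.27445042  0.96159784 -0.00256225]
```

View pics/u1.png

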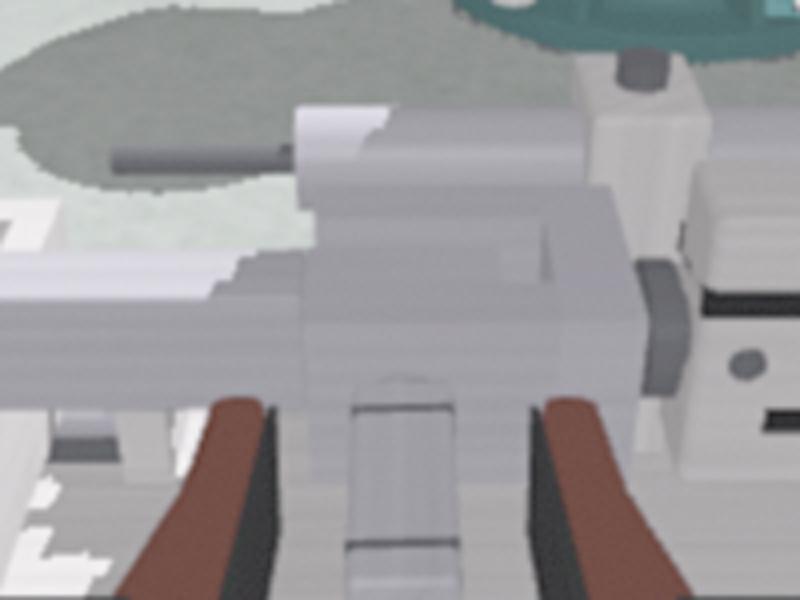

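Call:
arm_command(
  commands=[
    {"slide": [-1,-0.29,0],"delta_rot": [0,0,0],"jaw": 150},
    {"slide": [-2.5,-0.7,0],"delta_rot": [0,0,0],"jaw": 150},
    {"slide": [-4.5,-1.3,0],"delta_rot": [0,0,0],"jaw": 150},
    {"slide": [-6,-1.7,0],"delta_rot": [0,0,0],"jaw": 150},
    {"slide": [-6,-1.7,0],"delta_rot": [0,0,0],"jaw": 150},
    {"slide": [-6,-1.7,0],"delta_rot": [0,0,0],"jaw": 150},
  ],
)

```text
clock: 15.55
tool_pos: [604.7, -79.8, 124.5]
tcp_rot: [0.066, -0.13, 0.696, 0.703]
force: [0.4, 0.4, -0.4]
gripper_width: 0.416
```

```bash
python3 - <<'E'
from h import *
import pickle
o=manip.get_obs();print(o['qpos'],o['tool_pos'],o['force'],o['gripper_width'],np.abs(o['dq']).max())
pickle.dump(o,open('v.pkl','wb'))
for n in('wrist','scene'):
  im=viewer.get_image(n);cv2.imwrite(f'pics/v_{n}.png',im[:,:,::-1])
crop('pics/v_wrist.png','pics/v1.png',260,120,380,220,6.6,1.8)
crop('pics/v_scene.png','pics/v2.png',200,110,330,210,6,1.6)
W=cam('wrist',o);k=lambda p:np.round((proj(W,p)-[260,120])*6.6)
m=MOUTH+.66*my+1.2*Z
print('mouth',k(m),'shoulder top',k(m+7*Z),'bore top',k(m+5*Z),'grip end top',k(m+36*mx+7*Z),'end bottom',k(m+36*mx-7*Z))
E
```

```text
[-0.11825691  1.2578586   0.58714085 -0.37011397  2.5512387  -1.93852309] [604.69866662 -79.78570532 124.48493827] [ 0.43890235  0.37264657 -0.37666219] 0.41642203164968117 0.04342637962555204
mouth [402. 435.] shoulder top [402. 379.] bore top [402. 395.] grip end top [402. 558.] end bottom [402. 675.]
```

View pics/v1.png

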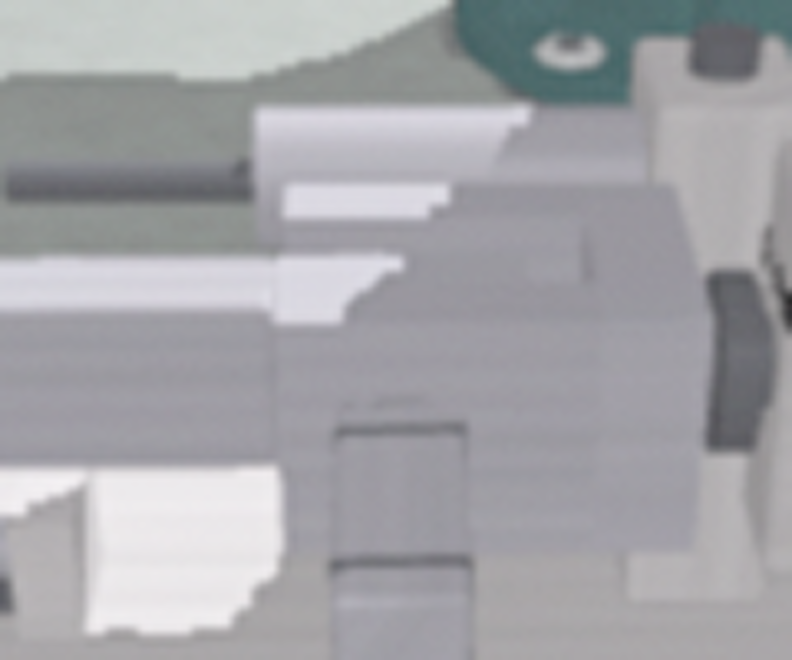

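View pics/v2.png

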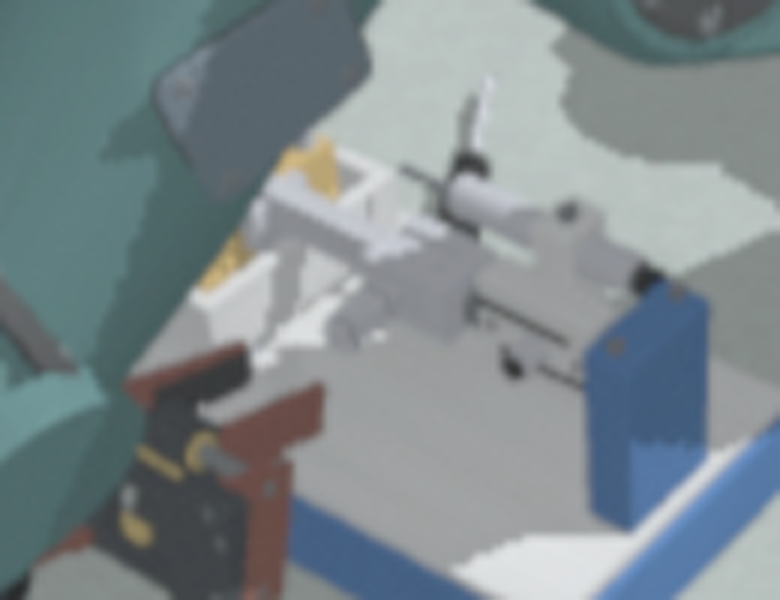

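```bash
cat > fit.py <<'E'
from h import *
import pickle
from scipy.optimize import least_squares, brentq
np.set_printoptions(precision=2,suppress=True)
# groove positions from m image
o=pickle.load(open('m.pkl','rb'));W=cam('wrist',o)
R0=q2r(o['tcp_rot']).as_matrix();seat=o['tool_pos']+R0@S_OFF;t=R0@t_tool;u=R0@n_tool
g=[brentq(lambda s:proj(W,seat-s*t+7*u)[1]-(225+r/10),-10,45) for r in(62,118,424,515)]
print('along grip: shoulder,g1,g2,end',g)
def fitpin(o,rows,x0=(0,0,0)):
    W=cam('wrist',o)
    def pin(x):
        d,dz,th=x
        t=-mx*np.cos(th)+Z*np.sin(th);u=mx*np.sin(th)+Z*np.cos(th)
        return MOUTH+.66*my+1.2*Z+d*mx+dz*Z,t,u
    def f(x):
        s,t,u=pin(x)
        return np.array([proj(W,s-a*t+h*u)[1]-r for a,h,r in rows])
    return f,least_squares(lambda x:np.r_[f(x),x[0]/5,x[2]/.2],x0)
E
python3 - <<'E'
from fit import *
o=pickle.load(open('v.pkl','rb'))
rows=[(g[1],7,120+430/6.6),(g[2],7,120+562/6.6),(g[3],7,120+600/6.6)]
f,r=fitpin(o,rows);print(r.x,f(r.x))
for d in(0,2,4,8):
  f2=lambda y:f([d,y[0],y[1]]);q=least_squares(f2,[0,0]);print(d,q.x,q.fun)
W=cam('wrist',o);b=MOUTH+.66*my+1.2*Z
print('fork top/bot rows pred',[(proj(W,MOUTH+h*Z)[1]-120)*6.6 for h in (15,-15)],'bore top',(proj(W,b+5*Z)[1]-120)*6.6)
crop('pics/v_wrist.png','pics/v3.png',295,165,345,225,12,2.2)
E
```

```text
along grip: shoulder,g1,g2,end [-0.23363205405971, 4.871506983987812, 28.95248009629846, 35.075459406142556]
[ 0.14 -3.06  0.06] [ 0.04  0.02 -0.05]
0 [-3.08  0.06] [-0.01  0.03 -0.02]
2 [-2.01  0.05] [-0.01  0.03 -0.02]
4 [-0.95  0.05] [-0.    0.02 -0.02]
8 [1.19 0.03] [-0.    0.01 -0.01]
fork top/bot rows pred [np.float64(323.9162645690946), np.float64(555.8047335141977)] bore top 395.321050703357
```

View pics/v3.png

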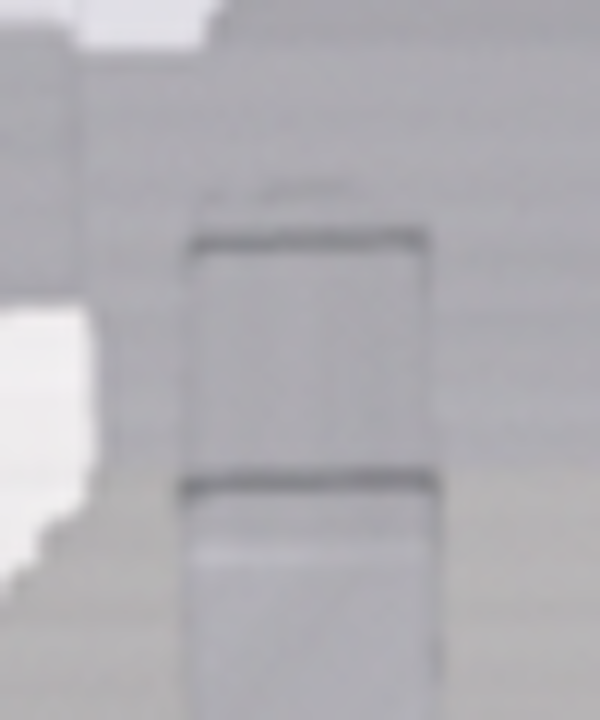

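```bash
python3 - <<'E'
from h import *
o=manip.get_obs();R0=q2r(o['tcp_rot']).as_matrix()
_,Rm=inspose(M2)
for d in (46,41,38,36,34):
  E=MOUTH+.6*my+d*mx; E[2]=129
  print(d,end=' ');plan(E-Rm@np.array([0,9.,0]),Rm)
E
```

```text
46 tcp [604.1 -79.9 125.1] slide cm [ 2.17  0.12 -0.04] rot [-0.002 -0.     0.008] rows 0.5 0.1
41 tcp [604.1 -79.9 125.1] slide cm [ 2.65  0.26 -0.04] rot [-0.002 -0.     0.008] rows 0.6 0.1
38 tcp [604.1 -79.9 125.1] slide cm [ 2.94  0.34 -0.04] rot [-0.002 -0.     0.008] rows 0.7 0.1
36 tcp [604.1 -79.9 125.1] slide cm [ 3.13  0.39 -0.04] rot [-0.002 -0.     0.008] rows 0.8 0.1
34 tcp [604.1 -79.9 125.1] slide cm [ 3.32  0.45 -0.04] rot [-0.002 -0.     0.008] rows 0.8 0.1
```

Call:
arm_command(
  commands=[
    {"slide": [0,-0.3,0],"delta_rot": [0,0,0],"jaw": 255},
    {"slide": [0,-0.4,0],"delta_rot": [0,0,0],"jaw": 255},
    {"slide": [0,-0.4,0],"delta_rot": [0,0,0],"jaw": 255},
    {"slide": [0,-0.4,0],"delta_rot": [0,0,0],"jaw": 255},
    {"slide": [0.8,-0.2,0],"delta_rot": [0,0,0.008],"jaw": 255},
    {"slide": [1.5,0,0],"delta_rot": [0,0,0.008],"jaw": 255},
    {"slide": [2.2,0.1,0],"delta_rot": [0,0,0.008],"jaw": 255},
    {"slide": [2.2,0.1,0],"delta_rot": [0,0,0.008],"jaw": 255},
    {"slide": [2.2,0.1,0],"delta_rot": [0,0,0.008],"jaw": 255},
  ],
)

```text
clock: 16.4
tool_pos: [582.6, -81.9, 120.5]
tcp_rot: [0.063, -0.127, 0.696, 0.704]
force: [0.2, -1.0, -0.4]
gripper_width: 0.003
```

```bash
python3 - <<'E'
from h import *
o=manip.get_obs();print(o['tool_pos'],o['force'],o['gripper_width'])
im=viewer.get_image('wrist');cv2.imwrite('pics/w_wrist.png',im[:,:,::-1])
crop('pics/w_wrist.png','pics/w1.png',240,130,400,250,5,1.8)
_,Rm=inspose(M2)
for d in (41,38,36,34):
  E=MOUTH+.6*my+d*mx; E[2]=129
  print(d,end=' ');plan(E-Rm@np.array([0,9.,0]),Rm)
E
```

```text
[582.63852184 -81.91507509 120.45458166] [ 0.19029157 -1.00883311 -0.37252389] 0.0030117331390662866
41 tcp [582.9 -81.9 120.4] slide cm [ 0.47  0.13 -0.04] rot [-0.002 -0.     0.001] rows 0.1 0.0
38 tcp [582.9 -81.9 120.4] slide cm [ 0.76  0.21 -0.04] rot [-0.002 -0.     0.001] rows 0.2 0.0
36 tcp [582.9 -81.9 120.4] slide cm [ 0.95  0.26 -0.04] rot [-0.002 -0.     0.001] rows 0.2 0.0
34 tcp [582.9 -81.9 120.4] slide cm [ 1.15  0.31 -0.04] rot [-0.002 -0.     0.001] rows 0.3 0.0
```

View pics/w1.png

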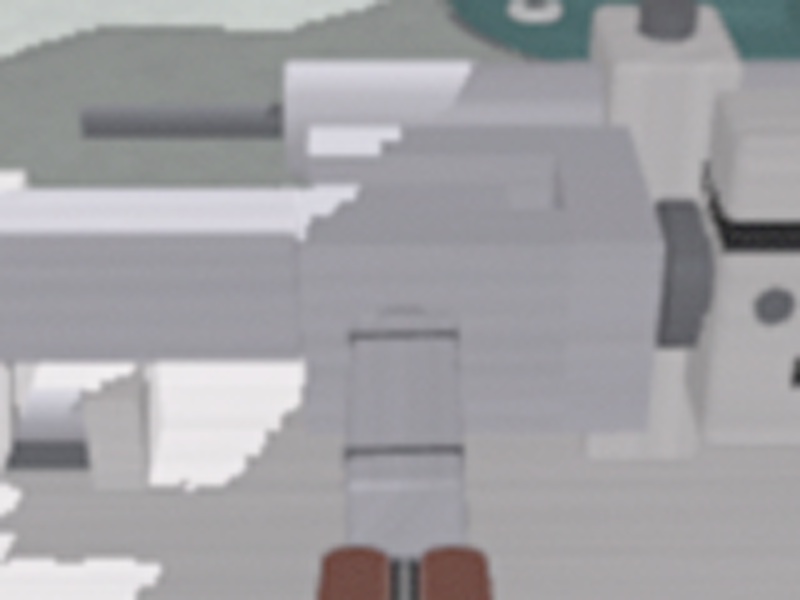

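Fingers are closed and centred behind the grip end. Push slowly.

Call:
arm_command(
  commands=[
    {"slide": [0.3,0.08,0],"delta_rot": [0,0,0],"jaw": 255},
    {"slide": [0.5,0.13,0],"delta_rot": [0,0,0],"jaw": 255},
    {"slide": [0.6,0.17,0],"delta_rot": [0,0,0],"jaw": 255},
    {"slide": [0.7,0.19,0],"delta_rot": [0,0,0],"jaw": 255},
    {"slide": [0.75,0.2,0],"delta_rot": [0,0,0],"jaw": 255},
  ],
)

```text
clock: 16.87
tool_pos: [575.1, -82.6, 120.3]
tcp_rot: [0.063, -0.127, 0.696, 0.703]
force: [-0.1, -0.9, 0.5]
gripper_width: 0.004
```

Call:
arm_command(
  commands=[
    {"slide": [0.1,0.03,0],"delta_rot": [0,0,0],"jaw": 255},
    {"slide": [0.2,0.05,0],"delta_rot": [0,0,0],"jaw": 255},
    {"slide": [0.3,0.08,0],"delta_rot": [0,0,0],"jaw": 255},
    {"slide": [0.3,0.08,0],"delta_rot": [0,0,0],"jaw": 255},
  ],
)

```text
clock: 17.2
tool_pos: [573.0, -82.8, 120.6]
tcp_rot: [0.064, -0.129, 0.696, 0.703]
force: [7.8, 0.9, 1.3]
gripper_width: 0.005
```

Call:
arm_command(
  commands=[
    {"slide": [0.1,0.03,0],"delta_rot": [0,0,0],"jaw": 255},
    {"slide": [0.2,0.06,0],"delta_rot": [0,0,0],"jaw": 255},
    {"slide": [0.3,0.08,0],"delta_rot": [0,0,0],"jaw": 255},
    {"slide": [0.3,0.08,0],"delta_rot": [0,0,0],"jaw": 255},
  ],
)

```text
clock: 17.53
tool_pos: [572.5, -82.9, 121.2]
tcp_rot: [0.066, -0.132, 0.696, 0.702]
force: [22.2, 1.6, 4.3]
gripper_width: 0.008
```

```bash
python3 - <<'E'
from h import *
o=manip.get_obs();print(o['tool_pos'],o['force'],o['ft_torque'])
im=viewer.get_image('wrist');cv2.imwrite('pics/x_wrist.png',im[:,:,::-1])
crop('pics/x_wrist.png','pics/x1.png',260,160,380,260,6.6,1.8)
E
```

```text
[572.45921905 -82.88553448 121.19497319] [22.15596754  1.59771589  4.34049929] [ 0.14121702 -0.62415474 -0.06424139]
```

View pics/x1.png

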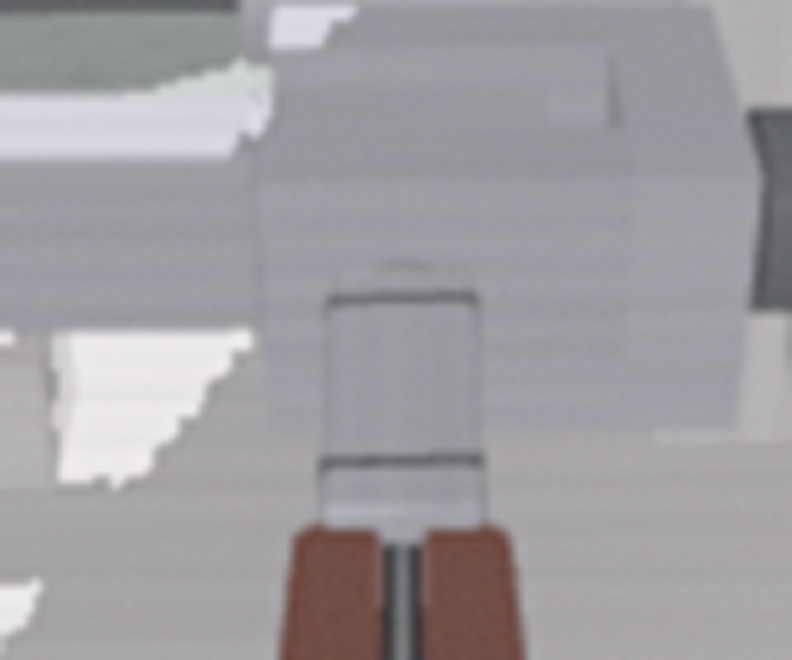

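Call:
arm_command(
  commands=[
    {"slide": [-0.5,-0.14,0],"delta_rot": [0,0,0],"jaw": 255},
    {"slide": [-1.5,-0.4,0],"delta_rot": [0,0,0],"jaw": 255},
    {"slide": [-3,-0.8,0],"delta_rot": [0,0,0],"jaw": 255},
    {"slide": [-4.5,-0.8,0],"delta_rot": [0,0,0],"jaw": 255},
    {"slide": [-4.5,-0.8,0],"delta_rot": [0,0,0],"jaw": 255},
    {"slide": [-4.5,-0.8,0],"delta_rot": [0,0,0],"jaw": 255},
  ],
)

```text
clock: 18.08
tool_pos: [617.8, -78.6, 125.5]
tcp_rot: [0.067, -0.132, 0.696, 0.702]
force: [0.3, -0.1, -0.3]
gripper_width: 0.005
```

```bash
python3 - <<'E'
from fit import *
o=manip.get_obs();print(o['tool_pos'],o['force'],np.abs(o['dq']).max())
pickle.dump(o,open('y.pkl','wb'))
for n in('wrist','top'):
  im=viewer.get_image(n);cv2.imwrite(f'pics/y_{n}.png',im[:,:,::-1])
crop('pics/y_wrist.png','pics/y1.png',270,130,370,230,7,1.9)
crop('pics/y_top.png','pics/y2.png',320,160,520,260,4)
E
```

```text
along grip: shoulder,g1,g2,end [-0.231412617900467, 4.873653315073799, 28.954276982564615, 35.07716622792911]
[617.83 -78.59 125.48] [ 0.28 -0.12 -0.28] 0.04252865835099546
```

View pics/y1.png

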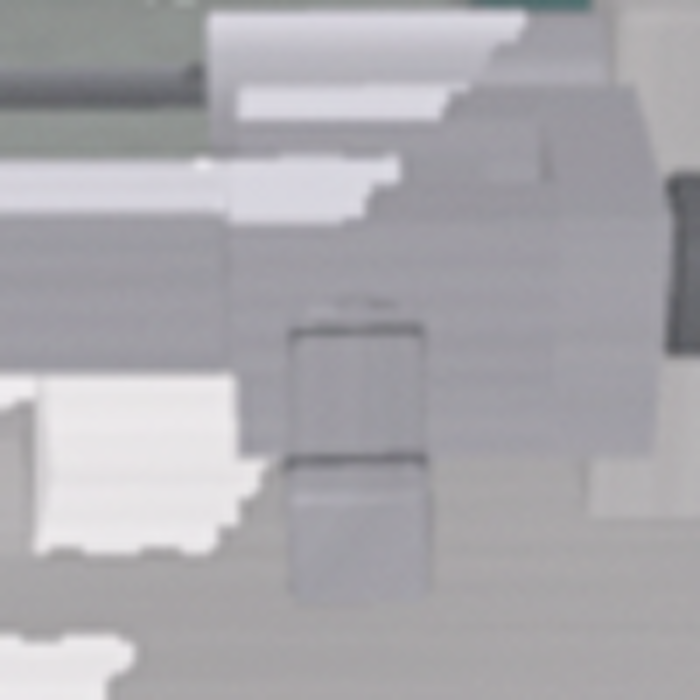

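View pics/y2.png

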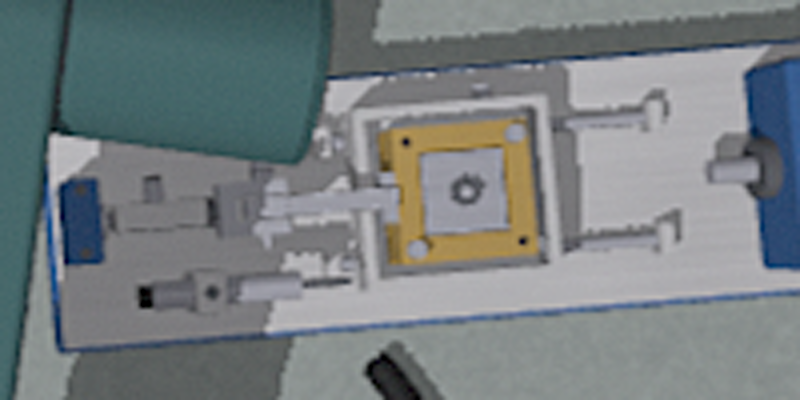

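```bash
python3 - <<'E'
from h import *
plan([638,-84,200],frame([0,0,-1],my))
E
```

```text
tcp [617.2 -78.7 125.7] slide cm [-4.    6.57 -0.75] rot [-0.002 -0.005 -1.29 ] rows 1.9 10.3
```

Call:
arm_command(
  commands=[
    {"slide": [-3,1,0],"delta_rot": [0,0,-1.29],"jaw": 255},
    {"slide": [-4.5,3,-0.7],"delta_rot": [0,0,-1.29],"jaw": 255},
    {"slide": [-4.5,6.6,-0.7],"delta_rot": [0,0,-1.29],"jaw": 255},
    {"slide": [-4.5,6.6,-0.7],"delta_rot": [0,0,-1.29],"jaw": 255},
    {"slide": [-4.5,6.6,-0.7],"delta_rot": [0,0,-1.29],"jaw": 255},
    {"slide": [-4.5,6.6,-0.7],"delta_rot": [0,0,-1.29],"jaw": 255},
    {"slide": [-4,6.6,-0.7],"delta_rot": [0,0,-1.29],"jaw": 255},
    {"slide": [-4,6.6,-0.7],"delta_rot": [0,0,-1.29],"jaw": 255},
    {"slide": [-4,6.6,-0.7],"delta_rot": [0,0,-1.29],"jaw": 255},
    {"slide": [-4,6.6,-0.7],"delta_rot": [0,0,-1.29],"jaw": 255},
    {"slide": [-4,6.6,-0.7],"delta_rot": [0,0,-1.29],"jaw": 255},
    {"slide": [-4,6.6,-0.7],"delta_rot": [0,0,-1.29],"jaw": 255},
  ],
)

```text
clock: 19.18
tool_pos: [633.6, -83.2, 201.3]
tcp_rot: [-0.476, 0.523, -0.477, -0.521]
force: [-1.2, -0.4, 0.3]
gripper_width: 0.001
```

```bash
python3 - <<'E'
from h import *
import pickle
o=manip.get_obs();print(o['tool_pos'],o['force'],np.abs(o['dq']).max())
pickle.dump(o,open('z.pkl','wb'))
im=viewer.get_image('wrist');cv2.imwrite('pics/z_wrist.png',im[:,:,::-1])
W=cam('wrist',o);print(proj(W,MOUTH),proj(W,MOUTH+36*mx))
u,v=proj(W,MOUTH);u0,v0=int(u-60),int(max(v-50,0));print(u0,v0)
crop('pics/z_wrist.png','pics/z1.png',u0,v0,u0+120,v0+100,6.6,1.9)
E
```

```text
[633.61621983 -83.19821582 201.29452826] [-1.18878073 -0.36698547  0.28921375] 0.11175884978396453
[329.15485765  80.44044892] [328.78579083 133.79844335]
269 30
```

View pics/z1.png

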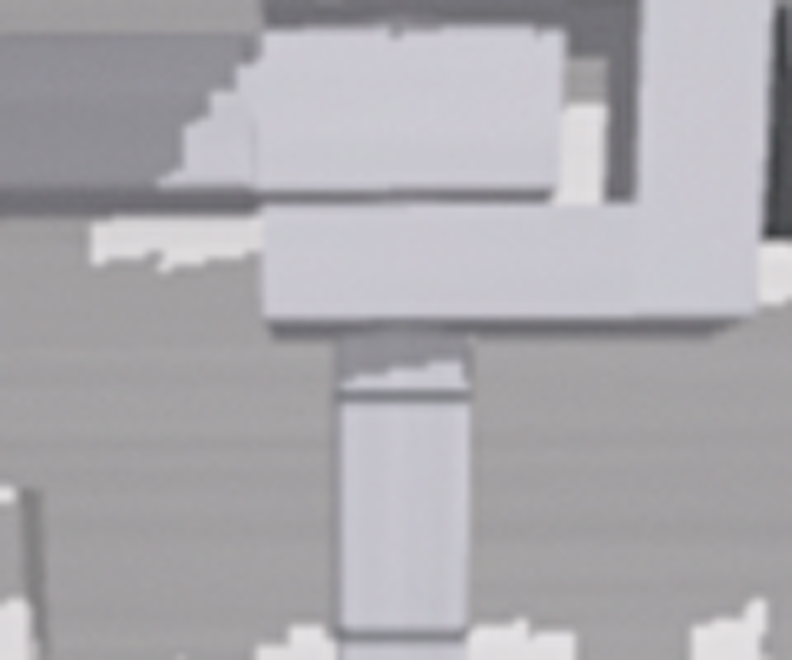

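```bash
python3 - <<'E'
from h import *
import pickle
crop('pics/z_wrist.png','pics/z2.png',305,70,355,105,15,2.4)
im=cv2.imread('pics/z_wrist.png').mean(2)
print('cols325-333 mean by row');print([(r,int(im[r,323:336].mean()),int(im[r,345:365].mean())) for r in range(74,96)])
o=pickle.load(open('z.pkl','rb'));W=cam('wrist',o)
b=MOUTH+.66*my
for n,p in dict(ftop=b+15*Z,fbot=b-15*Z,sh=b+6.5*Z,shbot=b-8*Z,g1=b+6.5*Z+4.87*mx,g2=b+5.5*Z+28.95*mx,end=b+5*Z+36*mx).items():print(n,proj(W,p))
E
```

```text
cols325-333 mean by row
[(74, 162, 160), (75, 163, 161), (76, 164, 163), (77, 150, 149), (78, 87, 82), (79, 65, 52), (80, 75, 63), (81, 86, 87), (82, 89, 108), (83, 89, 112), (84, 91, 112), (85, 108, 111), (86, 139, 110), (87, 161, 109), (88, 149, 108), (89, 85, 109), (90, 81, 109), (91, 135, 109), (92, 160, 110), (93, 161, 110), (94, 160, 109), (95, 160, 107)]
ftop [330.6999026   78.58463865]
fbot [329.59800497  82.06540233]
sh [330.35742173  79.66649502]
shbot [329.83007865  81.33230915]
g1 [330.29579741  87.41073357]
g2 [329.96733729 124.14447731]
end [329.86847764 134.37415053]
```

View pics/z2.png

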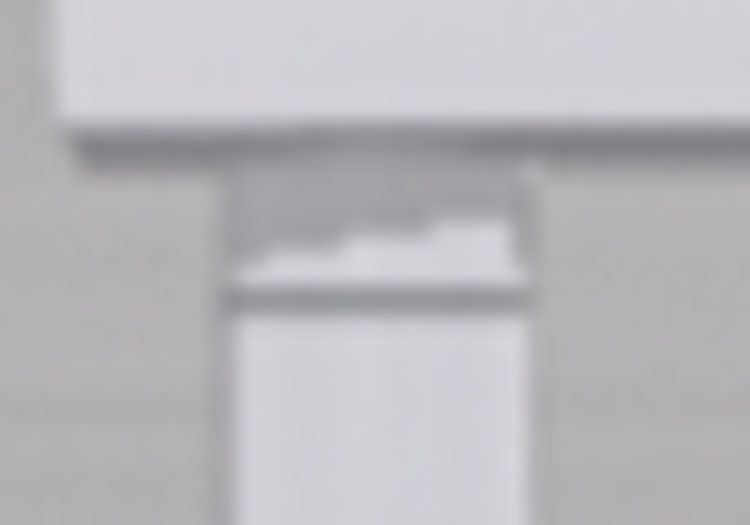

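```bash
python3 - <<'E'
from h import *
o=manip.get_obs();print(o['tool_pos'],o['force'],np.abs(o['dq']).max(),o['clock'])
print(manip.hand_in())
E
```

```text
[635.28538976 -83.40603572 201.10131164] [ 0.55074081 -0.16816932  0.56698815] 0.07991259301095215 19.2333
the job is handed in; nothing more can be done
None
```

The carriage is home, the coupling pin is through fork and eye from the far side with its grip against the fork, and the job was handed in at 19.2 s. No verdict came back, so this rests on my own checks.

**What I did**
- **Carriage:** I pushed it with closed fingers until it hit its stop (it held at 55 N). The eye moved about 27 mm, and its block ended up centred on the bore position I had measured from the top camera.
- **Pin:** I took it from the middle hole with the tool tilted 15°, so one 90° turn brought it level. I went straight from the block to the fork and did not use the mat.
- **Insertion:** I aligned the pin on the bore with the wrist camera and pushed it in until it stopped at about 18 N. Then I released it, pushed the end of the grip once more with closed fingers (22 N, no further travel) and backed away.

**Last checks**
- The wrist view from above shows the full-width grip reaching the fork face, with no shank visible.
- The gripper is clear of the pin and the wrist force is close to zero.
- I did not re-check the bystanders or lock pins at the end. Nothing I did touched them on purpose, and the force readings showed no unexpected contact.

**Where the checks disagreed**
- **Gap at the shoulder:** both pushes stopped hard, as a flush grip would. The shoulder edge in the picture suggests a gap of about 1 mm, and the grooves on the grip suggest about 2 mm. Both are inside the 4 mm limit.
- **Sag:** after release the pin dropped within the bore's clearance, by at least about 1 mm. It now tilts about 0.05 rad, against the 0.12 rad limit. One image fit that assumed no gap gave a 3 mm drop, but the bore leaves only about 1 mm of room, so I discounted it.

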